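# Load the curing shuttle and push it to the cure detent

## Task

Fit the drilled ware plate flat down over all four posts of the shuttle while the shuttle still stands in the loading section outside the lamp hood. Then push the loaded shuttle along its rails under the hood until it clicks into the cure notch, and leave it there. Do not knock the hood, and leave the bowl, dishes, bottles and jar where they stand.

Things in the scene. Friction and masses are not known exactly. Their poses are not given: they have to be found in the camera images.
- ware_plate: loose dark steel plate, 130 mm along its x, 84 mm along its y, 6 mm thick, 0.2 to 0.4 kg, with a drilled 15 mm hole near each corner (centres at x = +-50, y = +-29 mm). On top an upright orange lift bar along its y, 60 mm long, 14 mm thick (in x), its top 46 mm above the underside, and on either side of the bar a 4 mm thick white test tile fixed to the plate. Origin: centre of the underside; z up. It starts lying flat on the board; either way round fits the posts.
- shuttle_seat (a point): centre of the four post shoulders of the aluminium shuttle (deck 124 x 84 mm, its top 30 mm above the board), 38 mm above the board: the ware plate's origin comes here when it is seated, its x axis along this frame's x (either way round). The posts stand at x = +-50, y = +-29 mm: 18 mm shoulders, on them 10 mm pins with conical tips that end 16.5 mm above the shoulders. Frame axes as those of the curer; it moves with the shuttle.
- push_face (a point): point on the outer face of the blue upright push flange at the shuttle's rear end (the end away from the hood), on its centre line, 36 mm above the board. The face is 80 mm wide (frame x) and upright, from 18 to 54 mm above the board; push it along frame +y. Axes as those of the curer.
- shuttle (a joint): shuttle travel along the rails (m), growing toward and under the hood (curer +y); 0 to 0.03 at the start (green loading section). Cure notch at 0.195 (red tick on the shuttle over the red base mark), far stop 0.212. Friction 1 N; a spring roller climbs a bar from 13 mm before the notch (about 5 N), drops in from about 4 mm before it and holds; going on past it takes about 8 N.
- curer: fixed base of the curing station, grey plate 116 mm (x) by 292 mm (y), 10 mm thick with two steel rails up to 16 mm above the board. Origin on the board under the rail centre line, straight below the hood's entry edge; the shuttle runs along its +y axis, z up; the base reaches from y = -165 to +127 mm. A column stands at its +x side, at y = 21 to 91 mm.
- hood: fixed white lamp hood over the far part of the rails, origin and axes as the curer: box from x = -77 to +113 mm, y = 0 (entry edge) to 126 mm, underside 131 mm and top 188 mm above the board. With the shuttle in the cure notch its push face is 25 mm inside the entry edge, so an upright gripper would strike the hood: lean the tool back 35 to 50 degrees from vertical, away from the hood.
- oil_bottle: bystander: brown bottle with a paper label, 52 mm wide, 89 mm tall; origin at the centre of its foot
- blue_jar: bystander: blue jar with white cap, 45 mm wide, 70 mm tall; origin at the centre of its foot
- small_dish: bystander: small cream dish, 49 mm wide, 20 mm tall; origin at the centre of its foot
- bowl: bystander: porcelain bowl, 110 mm wide, 56 mm tall; origin at the centre of its foot
- dark_bottle: bystander: plain brown bottle, 40 mm wide, 74 mm tall; origin at the centre of its foot
- dish_lid: bystander: flat white round lid, 108 mm wide, 11 mm tall; origin at the centre of its underside

How it is judged:
By the outcome, as a careful person would: the job done as asked, in the order asked, and still so for the second after the job is handed in, with the robot touching nothing.
It also fails if it takes over 67 s, if anything falls off the work surface, if the arm or the gripper's body presses on something with over 40 N, if the wrist force passes 120 N, or if a joint passes its speed limit or range.

## Robot

A 7-joint arm with a two-finger parallel gripper is mounted at the origin on a cart in front of the work surface, level with it; the furniture and walls round the work are solid. World frame = base frame: x ahead of the robot, y to its left, z up, the work surface at z = 0. Lengths are in m, angles in rad, forces in N, time in s.
With the tool pointing down it reaches from about 0.425 to 0.8 m from the base axis. Payload 8.3 kg.
Tool frame: the origin (TCP) lies on the centre line of the jaws, within the pads' length; the fingertips stand 11 mm ahead of it and the grasp point (between the pads) lies 8 mm behind it (env.finger_overhang is the distance from the TCP to the fingertips, in m); z points along the fingers, x is the direction in which the jaws open and shut, and the axes are right-handed (so a half turn about z gives the same grasp; the last joint's range is limited). The gripper opens to 85 mm and grips with 20 to 120 N. Pads are 22 mm wide; open, the fingers measure 114 mm over their backs; the gripper's body (76 mm by 85 mm) begins 54 mm behind the grasp point. The pads swing forward as they close: fully open they stand 13 mm farther back than shut.
Start: joints at [-0.063, 0.383, 0.016, 1.37, -0.006, 1.388, -0.046], TCP at [0.625, 0, 0.242] pointing down, gripper open.
Joint ranges: [-2.95, 2.95], [-0.25, 2.06], [-1.52, 1.56], [0.18, 2.33], [-1.44, 4.58], [0.02, 2.06], [-3.01, 3.01]. Speed limits (rad/s): [2.39, 2.39, 3.01, 3.01, 3.14, 3.14, 3.14].

## Interface

Orientations are given as a unit quaternion [w, x, y, z].
In Python, from station import env gives the robot as it stands.
- The arm moves only by the tool servo_tool, never from a script. Its argument "increments" is text: rows parted by semicolons, each of 7 numbers parted by spaces: the shift along the tool's x, y, z in mm, then the turn, a rotation vector about the tool's x, y, z in degrees, then the opening, from 0 (shut) to 1 (fully open). A call has 1 to 20 rows; each row shifts and turns the commanded pose from where the row before left it, along the tool's axes as they then stand; what a row does not reach is not made up. A row lasts 1/12 s, in which the tool goes at most 41.7 mm and 7.16 degrees, less where a joint would pass 70% of its speed; a pose out of reach is approached as far as the arm can. A call with a gripper value outside its range is refused whole. The fingers move at their own pace and stop on an object; the grip force is fixed at half the most. Time passes only in rows, so rows that do not move let the fingers close. It gives the time, the measured TCP pose, the force and the opening at its end, in the units of the state.
- env.sense(): the state, without advancing time (a new reading comes with each control period).
- env.capture(name): name is "scene" or "side" or "wrist"; returns a dict with "color" (400x640x3 uint8, blue, green, red), "intrinsics" (3x3 intrinsics, pixels), "rvec" (rotation vector, rad) and "tvec" (3), from world to camera coordinates, as OpenCV has them. Camera axes: x right, y down, z forward; pixel columns grow to the right and rows downward; lengths in m; the calibration is good to about 2 mm. A picture is of the moment at which its call begins. There is no depth.
- env.close_job(): hands the job in, once; it reports no verdict.
The state is a dict: "time_s": time; "q": joint angles; "qd": joint speeds; "joint_torque": joint torques, N m; "ee_pos": TCP position; "eef_rot": TCP orientation; "wrist_force": force on the tool from outside, world axes, zero at the start; "torque": the same for the moment, N m; "opening": finger opening in m.
Only numpy, scipy, OpenCV 4.12 (cv2) and the standard library are available. Lean on these libraries where they do the work, as an engineer would, in place of code of your own. Each camera call takes 0.05 s, during which the arm holds its last target.

## Working session

There is one attempt and no reset: what is moved stays moved. The work goes in short steps, Python scripts to look and compute and a tool call to move; the robot and the scene stay as the last step left them, time stands still between calls to the robot, and variables do not carry over. Pictures are saved under pics/ and viewed, and the job is handed in when it is done.

Besides the shell and the picture viewer there is one more tool, called after "Call:" by a JSON object that holds its "name" and its "arguments". servo_tool: Moves the arm, as the interface text tells. Its arguments: {"type":"object","properties":{"increments":{"type":"string"}},"required":["increments"]}

```bash
ls; mkdir -p pics
python3 - <<'E'
from station import env
import cv2
print(env.sense())
for n in ["scene","side","wrist"]:
    c=env.capture(n); cv2.imwrite(f"pics/{n}0.png",c["color"]); print(n,c["intrinsics"].tolist(),c["rvec"],c["tvec"])
E
```

```text
pics
{'time_s': 0.0, 'q': array([-0.06289072,  0.38424703,  0.01635759,  1.37116226, -0.00626877,
        1.38815779, -0.0464927 ]), 'qd': array([-1.78693053e-04, -6.22976708e-04,  1.49660849e-03,  7.84301435e-04,
        4.91127503e-04,  8.02013208e-05, -1.22593996e-03]), 'joint_torque': array([-4.50568632e-04, -6.27588844e+01,  8.43669288e-01, -3.71825659e+01,
        1.65239023e-02,  1.39937960e-02, -1.08329079e-04]), 'ee_pos': array([6.24530154e-01, 2.96981082e-05, 2.41269497e-01]), 'eef_rot': array([ 2.94191228e-05,  9.99999536e-01,  4.13027538e-05, -9.61887065e-04]), 'wrist_force': array([ 0.53813005, -0.61448975, -0.0917976 ]), 'torque': array([0.0055791 , 0.01431556, 0.04588787]), 'opening': 0.08550801036049878}
scene [[409.43194444443935, 0.0, 323.0929455720673], [0.0, 409.43194444443935, 206.02362498870446], [0.0, 0.0, 1.0]] [ 2.23617113 -0.03679624  0.01690052] [-0.59210923  0.06035833  1.03614751]
side [[422.012621574657, 0.0, 320.2639377997814], [0.0, 422.012621574657, 204.28476111524228], [0.0, 0.0, 1.0]] [ 0.63488683 -2.35959846  1.47940917] [0.4854626  0.18353568 0.96612301]
wrist [[317.61292324481064, 0.0, 320.99410192037897], [0.0, 317.61292324481064, 196.979957712869], [0.0, 0.0, 1.0]] [-2.86293009e+00 -1.72172261e-03  2.61003304e-03] [-0.62300467 -0.03684753  0.37847757]
```

View pics/scene0.png

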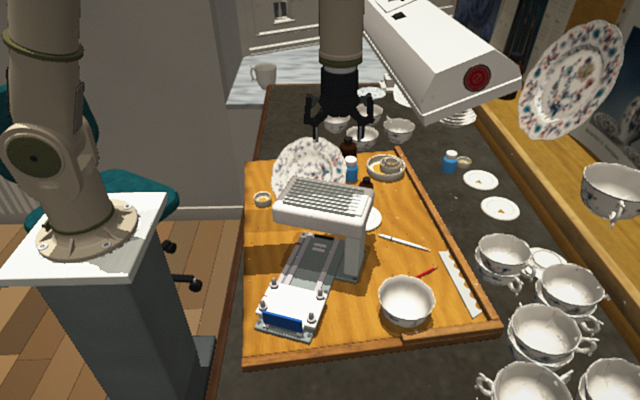

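View pics/side0.png

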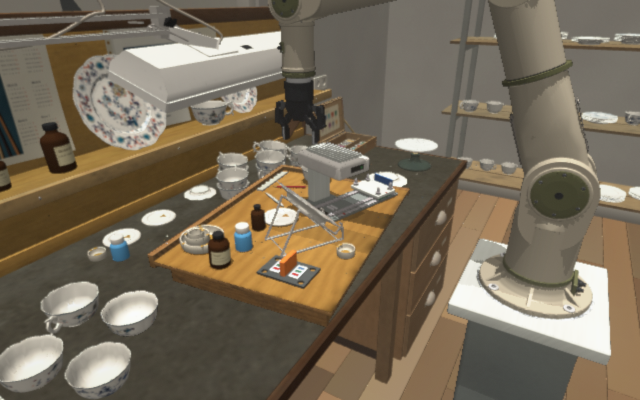

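View pics/wrist0.png

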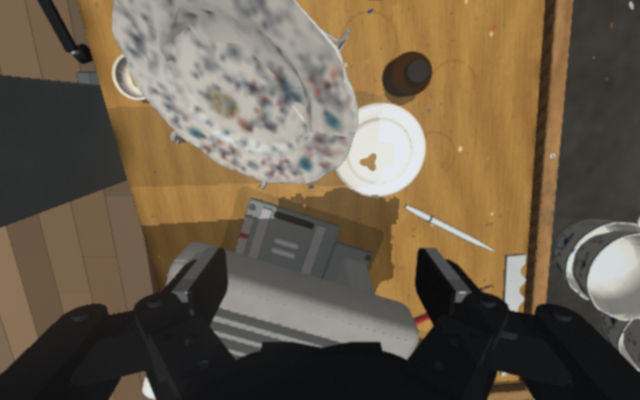

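The scene view shows the shuttle at the near end around (290,305), with the hood around (320,200). The side view shows the ware plate around (289,268), beside a display plate on a wire stand. I'll zoom in on each.

```bash
cat > h.py <<'E'
import numpy as np, cv2
from station import env
def cam(n):
    c=env.capture(n); R=cv2.Rodrigues(np.array(c["rvec"],float))[0]; c["R"]=R; c["t"]=np.array(c["tvec"],float).ravel(); c["K"]=np.array(c["intrinsics"]); return c
def ray(c,uv):
    d=np.linalg.inv(c["K"])@np.array([uv[0],uv[1],1.]); return -c["R"].T@c["t"], c["R"].T@d
def onz(c,uv,z):
    o,d=ray(c,uv); return o+d*(z-o[2])/d[2]
def proj(c,P):
    p=(c["R"]@np.atleast_2d(P).T).T+c["t"]; p=p@c["K"].T; return p[:,:2]/p[:,2:]
def crop(c,x0,y0,w,h,s,name):
    im=c["color"][y0:y0+h,x0:x0+w]; cv2.imwrite(name,cv2.resize(im,None,fx=s,fy=s,interpolation=cv2.INTER_CUBIC))
E
python3 - <<'E'
from h import *
c=cam("side"); crop(c,235,205,133,100,6,"pics/s1.png"); print(-c["R"].T@c["t"])
crop(c,250,130,160,120,5,"pics/s2.png")
c=cam("scene"); crop(c,240,220,133,130,4.5,"pics/c1.png"); print(-c["R"].T@c["t"])
E
```

```text
[0.01575348 0.9256675  0.58791536]
[ 0.5669723  -0.79656691  0.6869219 ]
```

View pics/s1.png

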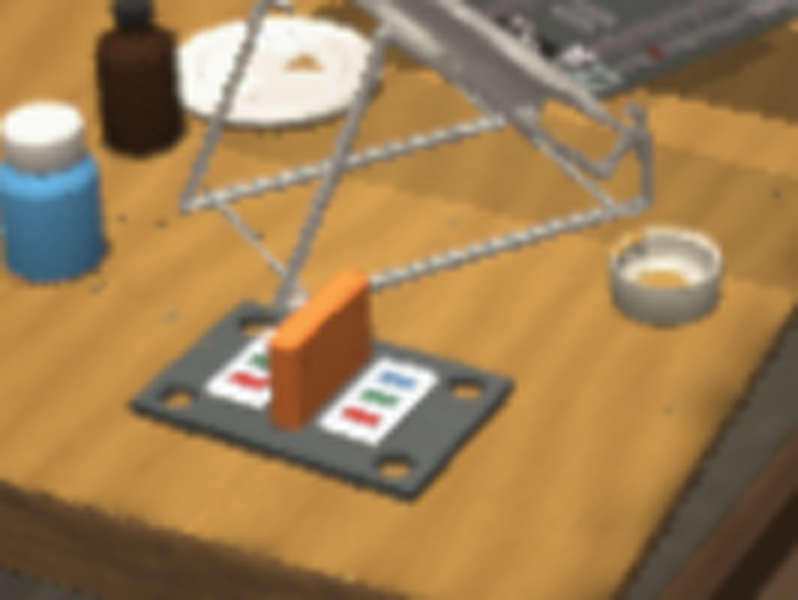

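View pics/s2.png

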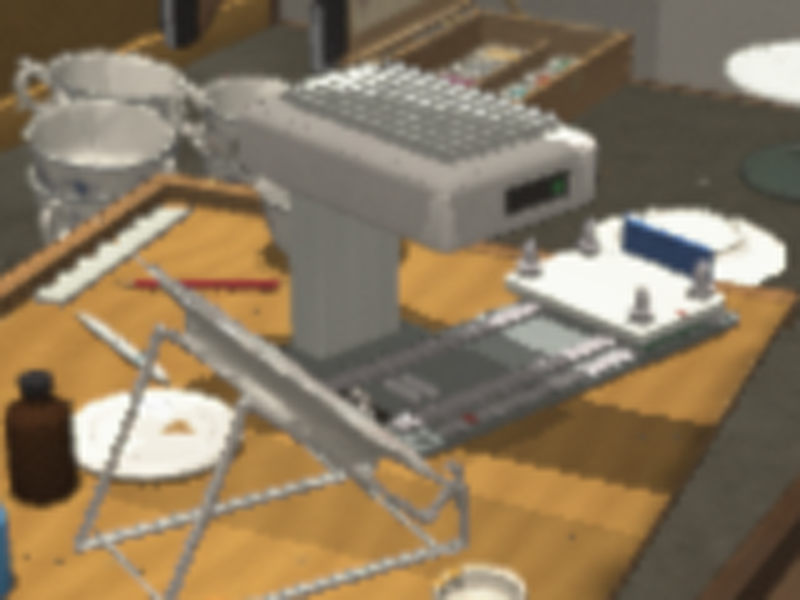

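View pics/c1.png

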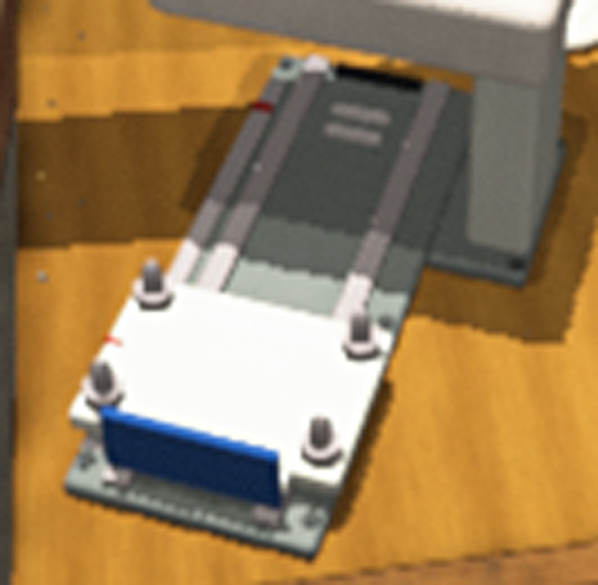

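Run:
```python
from h import *
s=cam("side"); c=cam("scene")
f=lambda p,o,k:((p[0]+.5)/k-.5+o[0],(p[1]+.5)/k-.5+o[1])
hol=[onz(s,f(p,(235,205),6),.004) for p in [(180,398),(256,325),(465,388),(394,467)]]
print("holes",np.round(hol,4).tolist(),"c",np.mean(hol,0))
e=hol[3]-hol[0]+hol[2]-hol[1];print("long",np.linalg.norm(e)/2,np.degrees(np.arctan2(e[1],e[0])))
e=hol[1]-hol[0]+hol[2]-hol[3];print("short",np.linalg.norm(e)/2,np.degrees(np.arctan2(e[1],e[0])))
bt=[onz(s,f(p,(235,205),6),.046) for p in [(272,348),(300,350),(352,270),(370,283)]]
print("bar top",np.round(bt,4).tolist(),np.mean(bt,0))
a=[(152,262),(360,315),(101,365),(320,420)]
b=[(643,287),(530,240),(703,262),(592,220)]
P1=[onz(c,f(p,(240,220),4.5),.0545) for p in a]
P2=[onz(s,f(p,(250,130),5),.0545) for p in b]
print(np.round(P1,4).tolist(),np.mean(P1,0));print(np.round(P2,4).tolist(),np.mean(P2,0))
for P in(P1,P2):
  e=P[1]-P[0]+P[3]-P[2];print(np.linalg.norm(e)/2,np.degrees(np.arctan2(e[1],e[0])))
  e=P[0]-P[2]+P[1]-P[3];print(np.linalg.norm(e)/2,np.degrees(np.arctan2(e[1],e[0]))-90)
# stereo triangulate
for p,q in zip(a,b):
  X=cv2.triangulatePoints(c["K"]@np.c_[c["R"],c["t"]],s["K"]@np.c_[s["R"],s["t"]],np.array(f(p,(240,220),4.5)).reshape(2,1),np.array(f(q,(250,130),5)).reshape(2,1));print((X[:3]/X[3]).ravel())
```

```text
holes [[0.5617, 0.2664, 0.004], [0.5664, 0.2078, 0.004], [0.4662, 0.2037, 0.004], [0.4623, 0.2625, 0.004]] c [0.5141592  0.23509343 0.004     ]
long 0.09987749632779888 -177.66949893674254
short 0.05885805624281472 -85.8312084562804
bar top [[0.5121, 0.2695, 0.046], [0.5019, 0.2653, 0.046], [0.5167, 0.2072, 0.046], [0.505, 0.2118, 0.046]] [0.5089224  0.23846784 0.046     ]
[[0.4834, -0.2257, 0.0545], [0.5771, -0.2598, 0.0545], [0.4652, -0.2837, 0.0545], [0.559, -0.3155, 0.0545]] [ 0.52116908 -0.27120474  0.0545    ]
[[0.4825, -0.2279, 0.0545], [0.5797, -0.2639, 0.0545], [0.4648, -0.285, 0.0545], [0.5588, -0.3174, 0.0545]] [ 0.52144141 -0.27353695  0.0545    ]
0.09932346133583135 -19.37246164069561
0.059675666441669 -17.72677719281411
0.10155684809583097 -19.69617864072309
0.058588108324065385 -19.238314937477455
[ 0.48276529 -0.22661356  0.05508986]
[ 0.57760633 -0.26067456  0.05586828]
[ 0.46489732 -0.28414746  0.0548629 ]
[ 0.55860559 -0.31614189  0.05507519]
```

Run:
```python
from h import *
s=cam("side"); c=cam("scene")
crop(c,240,120,160,120,5,"pics/c2.png")
f=lambda p,o,k:((p[0]+.5)/k-.5+o[0],(p[1]+.5)/k-.5+o[1])
for p in [(285,300),(185,208),(645,205)]: print(onz(s,f(p,(235,205),6),.003))
```

```text
[0.56791311 0.18457691 0.003     ]
[0.65201599 0.14360469 0.003     ]
[0.47159259 0.03758986 0.003     ]
```

View pics/c2.png

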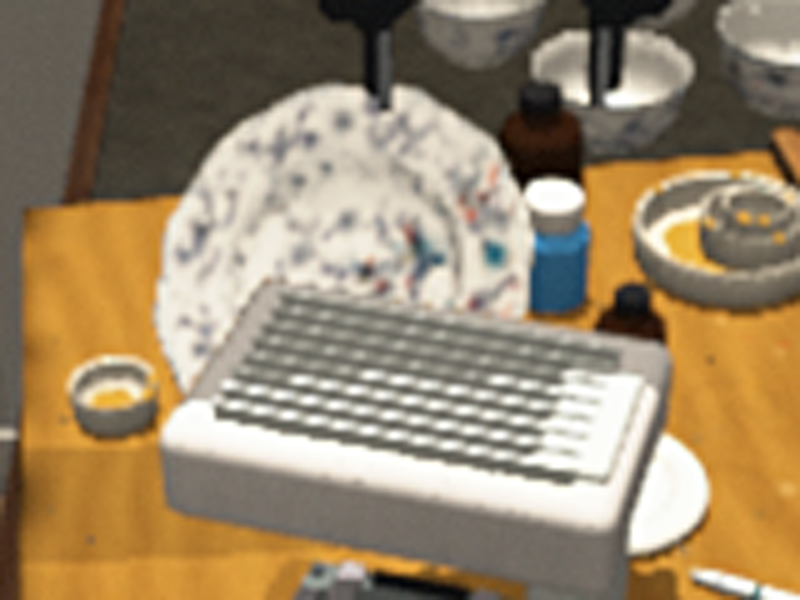

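Run:
```python
from h import *
s=cam("side"); c=cam("scene"); w=cam("wrist")
A=np.array([.472,.038,.02]);B=np.array([.556,-.003,.02]);C=-s["R"].T@s["t"]
n=np.cross(B-A,C-A)
def onp(c,uv):
    o,d=ray(c,uv); return np.round(o+d*(n@(A-o))/(n@d),3)
print("scene");
for p in [(160,310),(195,200),(250,120),(350,85),(450,110),(510,170),(530,240)]: print(onp(c,(p[0]/5+240,p[1]/5+120)))
print("wrist")
for p in [(112,20),(150,100),(200,160),(270,185),(330,170),(355,110),(330,50),(295,0)]: print(onp(w,p))
```

```text
scene
[0.46  0.099 0.068]
[0.48 0.14 0.11]
[0.51  0.165 0.144]
[0.563 0.163 0.165]
[0.615 0.137 0.164]
[0.644 0.103 0.147]
[0.653 0.072 0.125]
wrist
[0.46  0.134 0.097]
[0.454 0.075 0.044]
[ 0.479  0.007 -0.003]
[ 0.563 -0.021  0.008]
[0.633 0.008 0.061]
[0.65  0.066 0.119]
[0.63  0.105 0.143]
[0.608 0.131 0.156]
```

Run:
```python
from h import *
s=cam("side"); c=cam("scene")
f=lambda p:((p[0]+.5)/4.5-.5+240,(p[1]+.5)/4.5-.5+220)
S=np.array([.5213,-.2724]);a=np.radians(-19.2);X=np.array([np.cos(a),np.sin(a)]);Y=np.array([-np.sin(a),np.cos(a)])
L=lambda P:np.round([(P[:2]-S)@X,(P[:2]-S)@Y,P[2]],4)
for n,p,z in [("base rear L",(66,485),.01),("base rear R",(317,555),.01),("flangetop L",(104,410),.054),("flange top R",(279,460),.054),("flange bot L",(107,460),.018),("flangebotR",(279,505),.018),("red tick shuttle",(110,341),.03),("red base",(262,106),.01)]: print(n,L(onz(c,f(p),z)),onz(c,f(p),z))
print("bowl rim L,R",L(onz(c,(378,298),.056)),L(onz(c,(435,300),.056)))
```

```text
base rear L [-0.0557 -0.0615  0.01  ] [ 0.44843133 -0.31218203  0.01      ]
base rear R [ 0.0588 -0.0618  0.01  ] [ 0.55653573 -0.35010971  0.01      ]
flangetop L [-0.0386 -0.0501  0.054 ] [ 0.46839247 -0.30705373  0.054     ]
flange top R [ 0.04   -0.0518  0.054 ] [ 0.54201339 -0.3344828   0.054     ]
flange bot L [-0.041  -0.0496  0.018 ] [ 0.4662826  -0.30574073  0.018     ]
flangebotR [ 0.0376 -0.0488  0.018 ] [ 0.54079055 -0.3308553   0.018     ]
red tick shuttle [-0.0612  0.002   0.03  ] [ 0.46418929 -0.25037412  0.03      ]
red base [-0.0567  0.187   0.01  ] [ 0.52926174 -0.07710824  0.01      ]
bowl rim L,R [0.1635 0.0428 0.056 ] [0.2695 0.0707 0.056 ]
```

Call:
{"name": "servo_tool", "arguments": {"increments": "-9.3 -19.6 0 0 0 -0.27 1;-9.3 -19.6 0 0 0 -0.27 1;-9.3 -19.6 0 0 0 -0.27 1;-9.3 -19.6 0 0 0 -0.27 1;-9.3 -19.6 0 0 0 -0.27 1;-9.3 -19.6 0 0 0 -0.27 1;-9.3 -19.6 0 0 0 -0.27 1;-9.3 -19.6 0 0 0 -0.27 1;-9.3 -19.6 0 0 0 -0.27 1;-9.3 -19.6 0 0 0 -0.27 1;-9.3 -19.6 0 0 0 -0.27 1;-9.3 -19.6 0 0 0 -0.27 1;0 0 0 0 0 0 1;0 0 0 0 0 0 1"}}

```text
time_s: 1.87
ee_pos: [0.5066, 0.2338, 0.2425]
eef_rot: [-0.0, 1.0, 0.03, 0.0]
wrist_force: [-0.0, 0.3, 0.3]
opening: 0.0857
```

Run:
```python
from h import *
w=cam("wrist"); cv2.imwrite("pics/w1.png",w["color"]); s=cam("side"); crop(s,215,120,160,180,3.3,"pics/s3.png"); print(env.sense()["q"])
```

```text
[-0.37551688  0.24362937 -0.1325639   1.5540821   0.03326207  1.34598306
 -0.45595803]
```

View pics/w1.png

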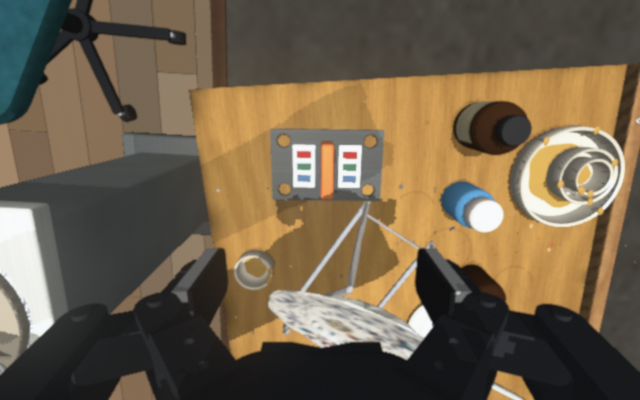

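View pics/s3.png

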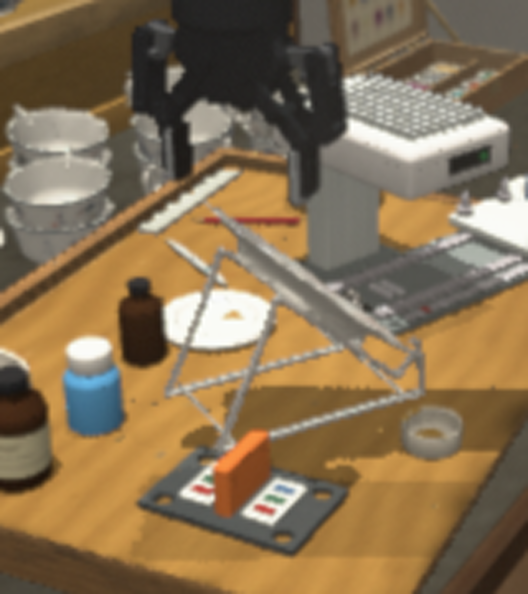

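Run:
```python
from h import *
w=cam("wrist")
g=cv2.cvtColor(w["color"],cv2.COLOR_BGR2HSV)
m=cv2.inRange(g,(3,180,120),(18,255,255)); m[:, :310]=0;m[:,345:]=0;m[:135]=0;m[205:]=0
# plate dark mask
d=cv2.inRange(g,(0,0,50),(180,60,115)); d[:115]=0;d[215:]=0;d[:,:255]=0;d[:,400:]=0
d=cv2.morphologyEx(d,cv2.MORPH_CLOSE,np.ones((3,3)))
crop(w,255,115,145,100,5,"pics/w2.png")
cs,h=cv2.findContours(d,cv2.RETR_CCOMP,cv2.CHAIN_APPROX_NONE)
for k,q in enumerate(cs):
  A=cv2.contourArea(q)
  if A>30: print(A,cv2.minAreaRect(q),h[0][k][3])
print([onz(w,p,.005) for p in [(284,141),(370,142),(285,189),(369,190)]])
ys,xs=np.nonzero(m);print(xs.min(),xs.max(),ys.min(),ys.max())
```

```text
583.0 ((295.5103759765625, 184.2504425048828), (48.00001525878906, 27.101484298706055), 2.385944128036499) -1
323.5 ((355.31549072265625, 171.71986389160156), (45.04108428955078, 52.037445068359375), 1.847610354423523) -1
867.5 ((366.9383544921875, 151.16436767578125), (49.0770263671875, 34.67668533325195), 65.55604553222656) -1
173.0 ((368.5000305175781, 138.50003051757812), (14.142135620117188, 15.55634880065918), 45.0) 6
[array([0.46248045, 0.25952073, 0.005     ]), array([0.56130583, 0.26397499, 0.005     ]), array([0.46507373, 0.20258197, 0.005     ]), array([0.565758 , 0.2070411, 0.005    ])]Traceback (most recent call last):
  File "<stdin>", line 14, in <module>
    return umr_minimum(a, axis, None, out, keepdims, initial, where)
ValueError: zero-size array to reduction operation minimum which has no identity
```

View pics/w2.png

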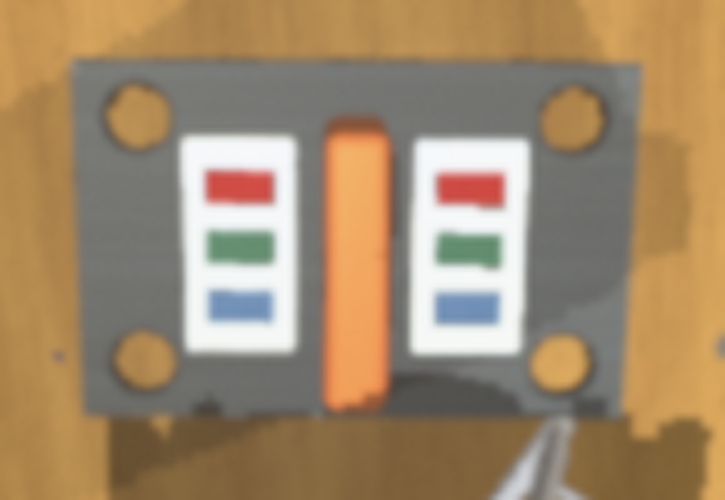

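Run:
```python
from h import *
w=cam("wrist")
f=lambda p:((p[0]+.5)/5-.5+255,(p[1]+.5)/5-.5+115)
P=[onz(w,f(p),.005) for p in [(138,117),(573,119),(144,361),(562,363)]]
print(np.round(P,4).tolist(),np.mean(P,0))
e=P[1]-P[0]+P[3]-P[2];print(np.linalg.norm(e)/2,np.degrees(np.arctan2(e[1],e[0])))
e=P[0]-P[2]+P[1]-P[3];print(np.linalg.norm(e)/2,np.degrees(np.arctan2(e[1],e[0]))-90)
print(env.sense()["ee_pos"])
```

```text
[[0.4605, 0.2625, 0.005], [0.5602, 0.2676, 0.005], [0.4632, 0.2049, 0.005], [0.5632, 0.2099, 0.005]] [0.51178418 0.23620906 0.005     ]
0.09991412066962309 2.9202808959543525
0.057696864090858585 2.831207687273121
[0.50798791 0.23096016 0.24228618]
```

Call:
{"name": "servo_tool", "arguments": {"increments": "2.4 -2.2 5 0 0 0.3 1;2.4 -2.2 10 0 0 0 1;0 0 18 0 0 0 1;0 0 20 0 0 0 1;0 0 20 0 0 0 1;0 0 20 0 0 0 1;0 0 20 0 0 0 1;0 0 20 0 0 0 1;0 0 20 0 0 0 1;0 0 15 0 0 0 1;0 0 10 0 0 0 1;0 0 5 0 0 0 1;0 0 0 0 0 0 1;0 0 0 0 0 0 1;0 0 0 0 0 0 1"}}

```text
time_s: 3.32
ee_pos: [0.5126, 0.2373, 0.0603]
eef_rot: [-0.0, 1.0, 0.026, 0.001]
wrist_force: [-0.6, 0.5, 0.5]
opening: 0.0856
```

Run:
```python
from h import *
print(env.sense()["ee_pos"],env.sense()["eef_rot"])
w=cam("wrist"); cv2.imwrite("pics/w3.png",w["color"]); s=cam("side"); crop(s,215,150,160,150,4,"pics/s4.png")
```

```text
[0.5125785  0.23725562 0.06028248] [-4.18031873e-04  9.99671248e-01  2.56250012e-02  7.61361554e-04]
```

View pics/w3.png

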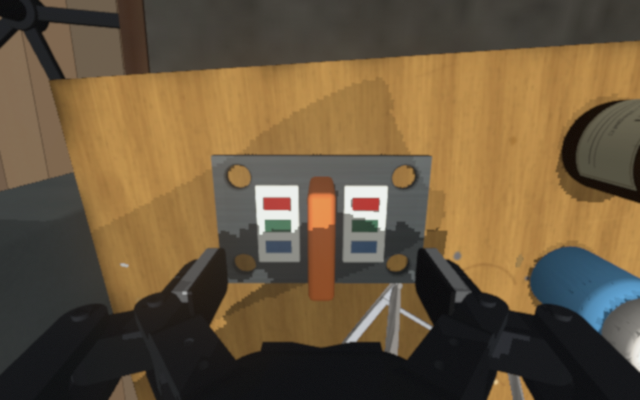

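View pics/s4.png

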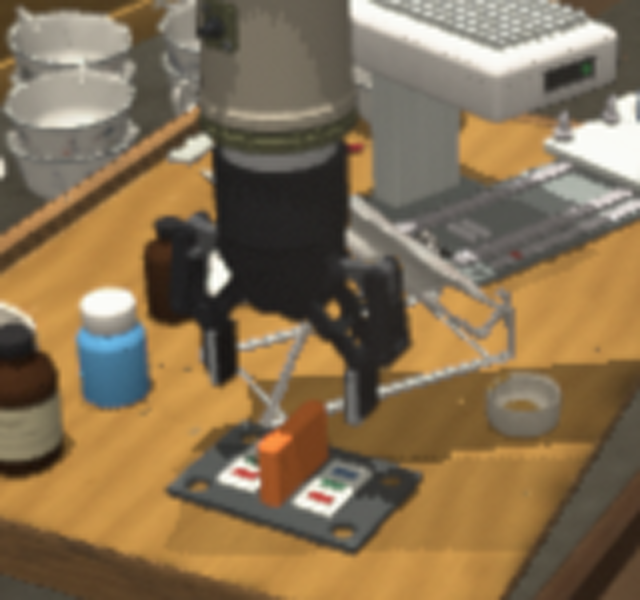

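Run:
```python
from h import *
w=cam("wrist")
P=[onz(w,p,.005) for p in [(239,176),(404,176),(245,262),(398,262.5)]]
print(np.round(P,4).tolist(),np.mean(P,0))
e=P[1]-P[0]+P[3]-P[2];print(np.linalg.norm(e)/2,np.degrees(np.arctan2(e[1],e[0])))
print(env.sense()["ee_pos"])
```

```text
[[0.4609, 0.2636, 0.005], [0.5598, 0.2687, 0.005], [0.4637, 0.2066, 0.005], [0.563, 0.2114, 0.005]] [0.51185647 0.23758776 0.005     ]
0.09924747744479682 2.8554806728763533
[0.51243509 0.23719001 0.06023366]
```

Aligned to within 1 mm. I'll descend the last 32 mm and close the gripper.

Call:
{"name": "servo_tool", "arguments": {"increments": "-0.5 0 10 0 0 0 1;0 0 10 0 0 0 1;0 0 8 0 0 0 1;0 0 4 0 0 0 1;0 0 0 0 0 0 1;0 0 0 0 0 0 0;0 0 0 0 0 0 0;0 0 0 0 0 0 0;0 0 0 0 0 0 0;0 0 0 0 0 0 0;0 0 0 0 0 0 0;0 0 0 0 0 0 0;0 0 0 0 0 0 0;0 0 0 0 0 0 0;0 0 0 0 0 0 0"}}

```text
time_s: 4.72
ee_pos: [0.5118, 0.2371, 0.0278]
eef_rot: [-0.0, 1.0, 0.026, 0.0]
wrist_force: [-1.0, -0.4, 5.7]
opening: 0.0133
```

Call:
{"name": "servo_tool", "arguments": {"increments": "0 0 -4 0 0 0 0;0 0 -8 0 0 0 0;0 0 -15 0 0 0 0;0 0 -20 0 0 0 0;0 0 -22 0 0 0 0;0 0 -22 0 0 0 0;0 0 -22 0 0 0 0;0 0 -22 0 0 0 0;0 0 -22 0 0 0 0;0 0 -22 0 0 0 0;0 0 -22 0 0 0 0;0 0 -20 0 0 0 0;0 0 -15 0 0 0 0;0 0 -6 0 0 0 0;0 0 0 0 0 0 0;0 0 0 0 0 0 0;0 0 0 0 0 0 0"}}

```text
time_s: 6.13
ee_pos: [0.5107, 0.2365, 0.2677]
eef_rot: [0.001, 1.0, 0.026, -0.001]
wrist_force: [0.2, -0.2, -4.0]
opening: 0.013
```

Run:
```python
from h import *
w=cam("wrist"); crop(w,160,100,320,240,2.5,"pics/w4.png"); s=cam("side"); crop(s,215,30,160,150,4,"pics/s5.png"); q=env.sense();print(q["ee_pos"],q["eef_rot"],q["q"])
```

```text
[0.51080063 0.23657021 0.26782187] [ 5.17050350e-04  9.99668257e-01  2.57228973e-02 -1.20021565e-03] [-0.38139681  0.24528204 -0.13348366  1.49578319  0.03256337  1.4053172
 -0.46492868]
```

View pics/w4.png

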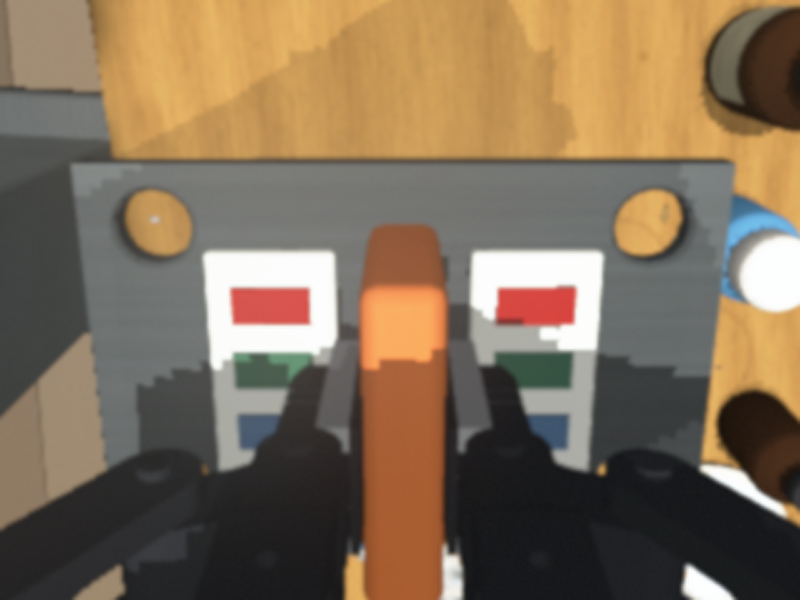

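View pics/s5.png

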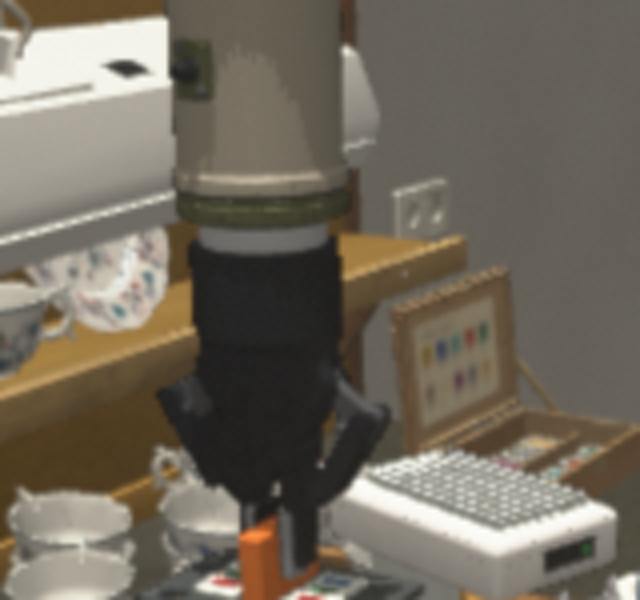

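Run:
```python
from h import *
w=cam("wrist");q=env.sense();E=q["ee_pos"]
w_,x,y,z=q["eef_rot"]
from scipy.spatial.transform import Rotation as Ro
R=Ro.from_quat([x,y,z,w_]).as_matrix()
for p in [(156,222),(650,222)]:
  P=onz(w,((p[0]+.5)/2.5-.5+160,(p[1]+.5)/2.5-.5+100),E[2]-.0278+.005); print(P,(R.T@(P-E))*1000)
print(R)
```

```text
[0.45865041 0.26344834 0.24525651] [-50.77529927 -29.52024964  22.88114396]
[0.55738246 0.26867998 0.24525651] [ 48.09491969 -29.67427464  22.67602901]
[[ 9.98678233e-01  5.13582700e-02 -2.02849362e-03]
 [ 5.13564805e-02 -9.98679957e-01 -9.24688603e-04]
 [-2.07330633e-03  8.19290087e-04 -9.99997515e-01]]
```

Call:
{"name": "servo_tool", "arguments": {"increments": "-0.3 10 0 0 0 0 0;-0.6 20 0 0 0 0 0;-0.8 25 0 0 0 0 0;-0.8 25 0 0 0 0 0;-0.8 25 0 0 0 0 0;-0.8 25 0 0 0 0 0;-0.8 25 0 0 0 0 0;-0.8 25 0 0 0 0 0;-0.8 25 0 0 0 0 0;-0.8 25 0 0 0 0 0;-0.8 25 0 0 0 0 0;-0.8 25 0 0 0 0 0"}}

```text
time_s: 7.28
ee_pos: [0.5163, -0.0453, 0.2691]
eef_rot: [0.0, 1.0, 0.025, -0.0]
wrist_force: [0.5, -0.4, -3.1]
opening: 0.0134
```

Call:
{"name": "servo_tool", "arguments": {"increments": "-0.8 25 0 0 0 0 0;-0.8 25 0 0 0 0 0;-0.8 25 0 0 0 0 0;-0.8 25 0 0 0 0 0;-0.8 25 0 0 0 0 0;-0.8 25 0 0 0 0 0;-0.8 25 0 0 0 0 0;-0.8 25 0 0 0 0 0;-0.6 15 0 0 0 5.5 0;0 8 0 0 0 5.5 0;0 0 0 0 0 5.6 0;0 0 0 0 0 5.6 0;0 0 0 0 0 0 0;0 0 0 0 0 0 0;0 0 0 0 0 0 0"}}

```text
time_s: 8.53
ee_pos: [0.5203, -0.2664, 0.2692]
eef_rot: [-0.0, 0.986, -0.166, -0.0]
wrist_force: [0.1, -0.2, -2.4]
opening: 0.0129
```

Run:
```python
from h import *
q=env.sense();print(q["ee_pos"],q["eef_rot"],q["q"])
w=cam("wrist"); cv2.imwrite("pics/w5.png",w["color"]); c=cam("scene"); crop(c,220,120,160,230,2.6,"pics/c5.png")
```

```text
[ 0.52028204 -0.26636293  0.26915122] [-5.52096649e-05  9.86184300e-01 -1.65651714e-01 -1.81201029e-04] [ 0.20158562  0.28686034  0.27757289  1.45230966 -0.0785776   1.41369996
  0.1478671 ]
```

View pics/c5.png

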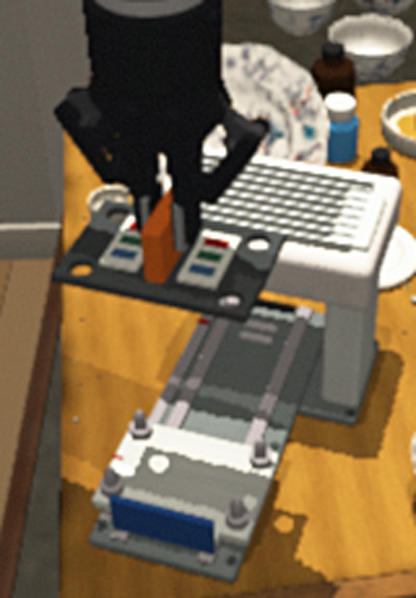

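View pics/w5.png

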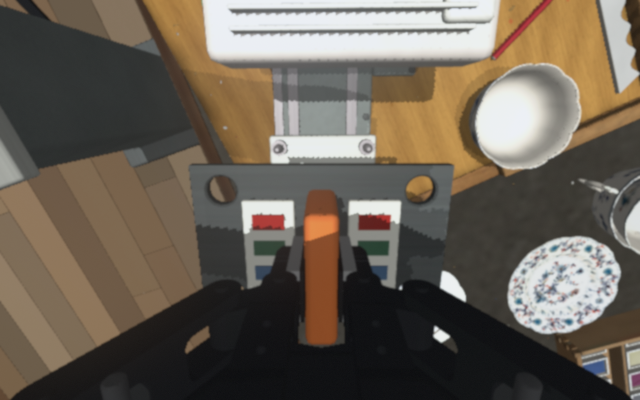

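Run:
```python
from h import *
w=cam("wrist");crop(w,260,125,128,45,6,"pics/w6.png")
P=[onz(w,p,.0545) for p in [(280,147),(368,147)]]
print(P)
S=np.mean(P,0)[:2]; e=P[1]-P[0];print(np.linalg.norm(e),np.degrees(np.arctan2(e[1],e[0])));a=np.radians(-19.2)
print(S-.029*np.array([-np.sin(a),np.cos(a)]))
H=[onz(w,p,.2692-.0228) for p in [(222,188.5),(420,188.5)]];H=np.mean(H,0)[:2]
print("plate centre",H-.029*np.array([-np.sin(a),np.cos(a)]))
```

```text
[array([ 0.48619235, -0.22662818,  0.0545    ]), array([ 0.57641676, -0.25782895,  0.0545    ])]
0.09546690598714143 -19.07604727788319
[ 0.52176742 -0.26961548]
plate centre [ 0.51958735 -0.26579261]
```

View pics/w6.png

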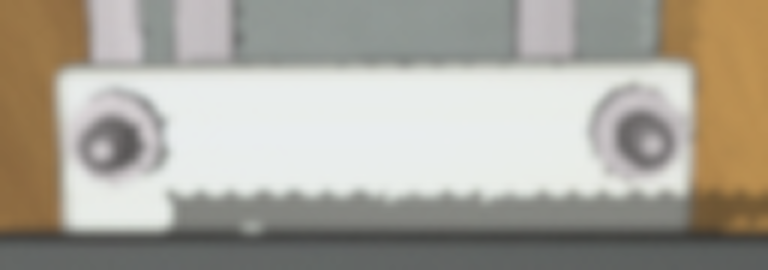

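Run:
```python
from h import *
w=cam("wrist")
f=lambda p:((p[0]+.5)/6-.5+260,(p[1]+.5)/6-.5+125)
a=np.radians(-19.15)
for z,pp in [(.053,[(103,149),(650,147)]),(.038,[(122,137),(632,137)])]:
  P=[onz(w,f(p),z) for p in pp]
  S=np.mean(P,0)[:2]; e=P[1]-P[0];print(np.linalg.norm(e),np.degrees(np.arctan2(e[1],e[0])))
  print(S-.029*np.array([-np.sin(a),np.cos(a)]))
```

```text
0.0995313640254737 -18.8953668697603
[ 0.5192915  -0.27151593]
0.09664895297537726 -19.104164712956855
[ 0.51949153 -0.27145002]
```

Call:
{"name": "servo_tool", "arguments": {"increments": "1.3 2.7 5 0 0 0 0;1 2.7 10 0 0 0 0;0 0 18 0 0 0 0;0 0 20 0 0 0 0;0 0 20 0 0 0 0;0 0 20 0 0 0 0;0 0 20 0 0 0 0;0 0 20 0 0 0 0;0 0 18 0 0 0 0;0 0 12 0 0 0 0;0 0 7 0 0 0 0;0 0 0 0 0 0 0;0 0 0 0 0 0 0;0 0 0 0 0 0 0"}}

```text
time_s: 9.9
ee_pos: [0.5216, -0.2726, 0.1004]
eef_rot: [0.0, 0.986, -0.167, 0.001]
wrist_force: [0.1, 0.4, -3.3]
opening: 0.0132
```

Run:
```python
from h import *
q=env.sense();print(q["ee_pos"],q["eef_rot"],q["wrist_force"])
w=cam("wrist"); crop(w,180,120,280,130,2.8,"pics/w7.png"); c=cam("scene"); crop(c,235,240,110,100,6,"pics/c7.png");c=cam("side"); crop(c,330,140,90,70,8,"pics/s7.png")
```

```text
[ 0.52162812 -0.27259952  0.10038548] [ 2.34166777e-04  9.85908180e-01 -1.67284871e-01  8.81732265e-04] [ 0.13811304  0.36385686 -3.30934568]
```

View pics/c7.png

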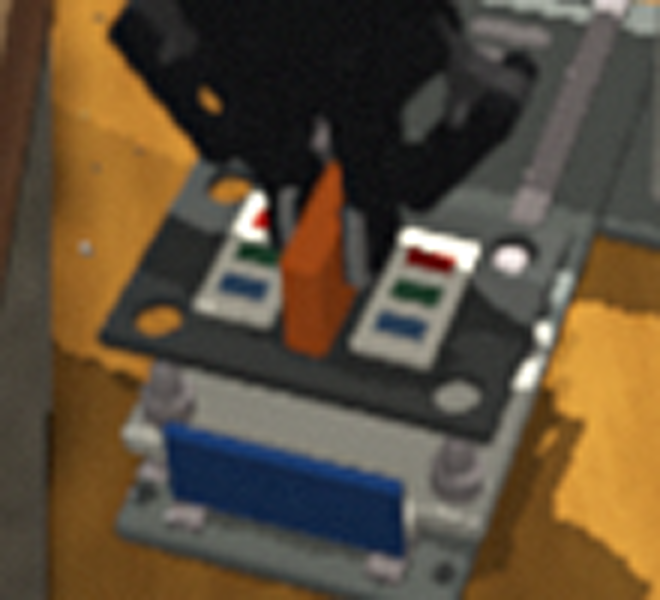

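View pics/w7.png

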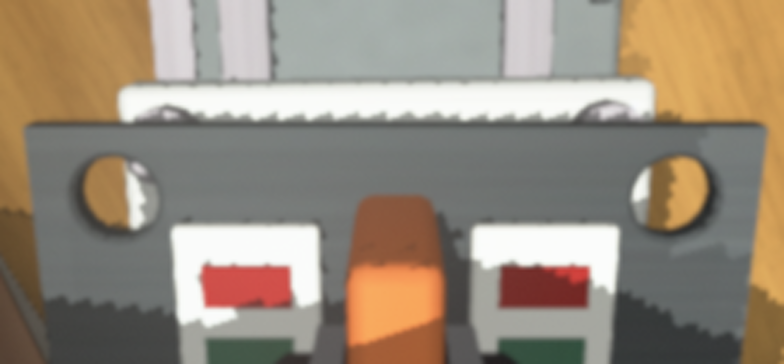

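View pics/s7.png

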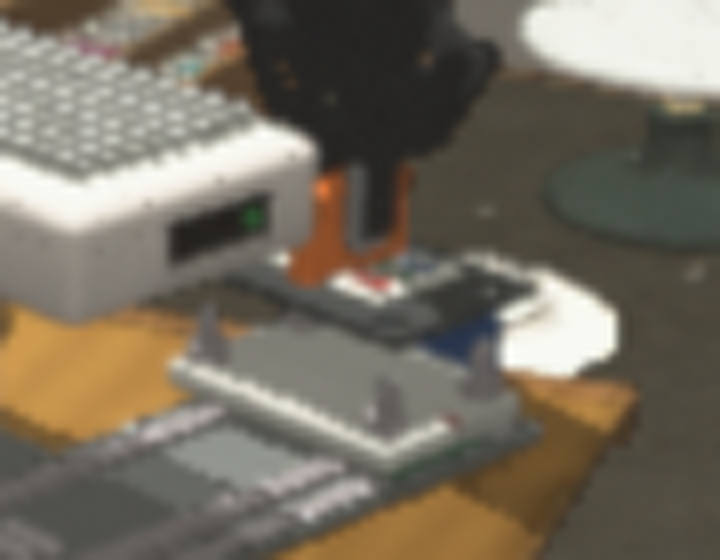

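Run:
```python
from h import *
w=cam("wrist");c=cam("scene");s=cam("side");E=env.sense()["ee_pos"]
a=np.radians(-19.2);X=np.array([np.cos(a),np.sin(a)]);Y=np.array([-np.sin(a),np.cos(a)])
L=lambda P:np.round([1000*(P[:2]-E[:2])@X,1000*(P[:2]-E[:2])@Y],1)
g=lambda o,k:(lambda p:((p[0]+.5)/k-.5+o[0],(p[1]+.5)/k-.5+o[1]))
zt=E[2]-.0278+.005
f=g((180,120),2.8)
print("wrist holes",[L(onz(w,f(p),zt)) for p in [(118,195),(673,195)]])
print("wrist deck",[L(onz(w,f(p),.030)) for p in [(118,86),(655,83)]])
f=g((235,240),6)
print("scene holes",[L(onz(c,f(p),zt)) for p in [(158,321),(458,397),(512,257),(231,189)]])
f=g((330,140),8)
print("side pins",[L(onz(s,f(p),.0545)) for p in [(208,308),(383,378),(483,342)]])
f=g((240,220),4.5)
print("scene pins",[L(onz(c,f(p),.0545)) for p in [(152,262),(360,315),(101,365),(320,420)]])
```

```text
wrist holes [array([-50.3,  28.6]), array([49.5, 28.5])]
wrist deck [array([-63.2,  41.8]), array([58.4, 42.4])]
scene holes [array([-49.2, -29.3]), array([ 51. , -29.2]), array([49.7, 29.3]), array([-49. ,  29.7])]
side pins [array([49.7, 30.1]), array([-48.6,  29.9]), array([-50.2, -27.9])]
scene pins [array([-51. ,  31.5]), array([48.7, 30.1]), array([-49.1, -29.2]), array([ 49.9, -28.5])]
```

Call:
{"name": "servo_tool", "arguments": {"increments": "-0.6 -0.4 3 0 0 0 0;-0.6 -0.3 4 0 0 0 0;0 0 4 0 0 0 0;0 0 4 0 0 0 0;0 0 4 0 0 0 0;0 0 3 0 0 0 0;0 0 2 0 0 0 0;0 0 0 0 0 0 0;0 0 0 0 0 0 0"}}

```text
time_s: 10.95
ee_pos: [0.52, -0.2711, 0.0752]
eef_rot: [-0.0, 0.986, -0.167, -0.0]
wrist_force: [-0.7, 0.7, -3.4]
opening: 0.013
```

Run:
```python
from h import *
q=env.sense();print(q["ee_pos"],q["eef_rot"],q["wrist_force"])
w=cam("wrist"); crop(w,180,120,280,130,2.8,"pics/w8.png"); c=cam("scene"); crop(c,235,240,110,100,6,"pics/c8.png")
```

```text
[ 0.52001801 -0.27109959  0.0751804 ] [-2.39730623e-05  9.85912232e-01 -1.67263427e-01 -1.29029082e-04] [-0.66871055  0.68660861 -3.37548442]
```

View pics/c8.png

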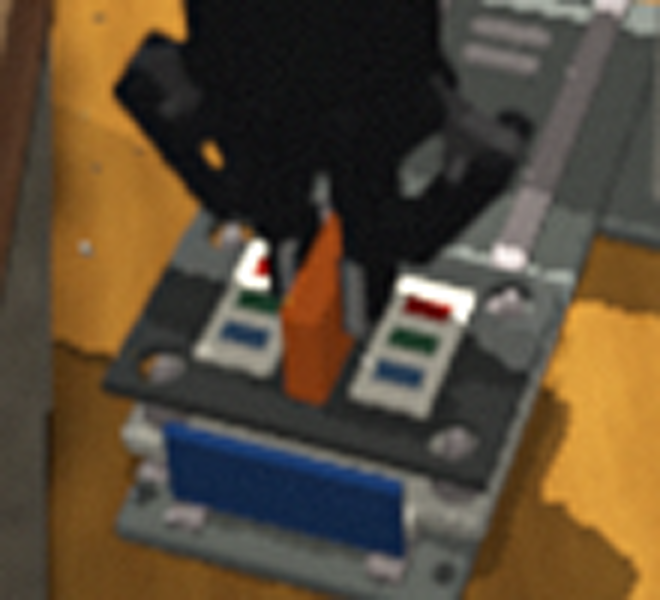

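View pics/w8.png

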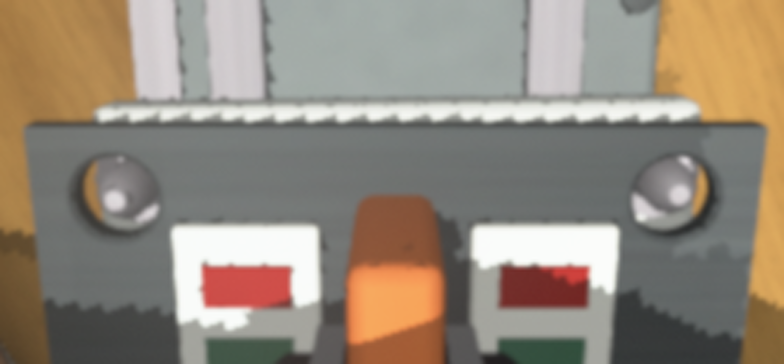

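Call:
{"name": "servo_tool", "arguments": {"increments": "0 0 2 0 0 0 0;0 0 2 0 0 0 0;0 0 2 0 0 0 0;0 0 1.5 0 0 0 0;0 0 1 0 0 0 0;0 0 0.8 0 0 0 0;0 0 0 0 0 0 0;0 0 0 0 0 0 0;0 0 0 0 0 0 0"}}

```text
time_s: 11.8
ee_pos: [0.5201, -0.2711, 0.066]
eef_rot: [0.0, 0.986, -0.167, 0.0]
wrist_force: [0.3, -0.0, -2.0]
opening: 0.0131
```

Run:
```python
from h import *
q=env.sense();print(q["ee_pos"],q["eef_rot"],q["wrist_force"],q["torque"])
w=cam("wrist"); crop(w,180,120,280,130,2.8,"pics/w9.png"); c=cam("scene"); crop(c,235,240,110,100,6,"pics/c9.png")
```

```text
[ 0.52008969 -0.27111262  0.06599246] [ 7.71195087e-06  9.85913929e-01 -1.67253475e-01  1.65795139e-05] [ 0.3060352  -0.01469718 -1.97929064] [-0.02093578 -0.01139106 -0.00283147]
```

View pics/c9.png

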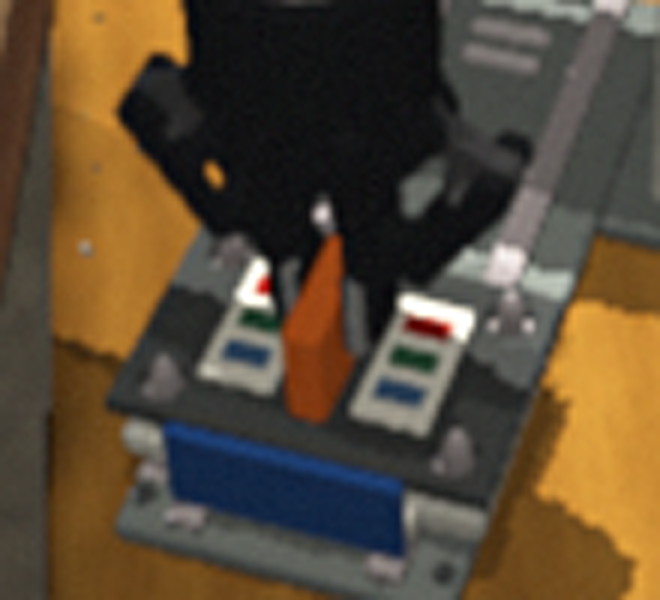

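View pics/w9.png

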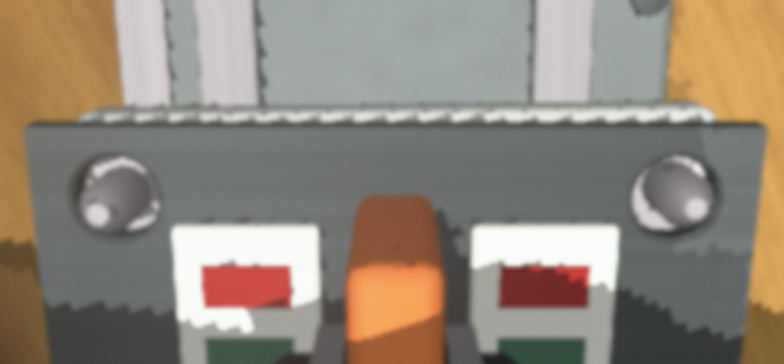

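Call:
{"name": "servo_tool", "arguments": {"increments": "0 0 0.5 0 0 0 0;0 0 0.5 0 0 0 0;0 0 0 0 0 0 0;0 0 0 0 0 0 0"}}

```text
time_s: 12.23
ee_pos: [0.5201, -0.2711, 0.0658]
eef_rot: [-0.0, 0.986, -0.167, 0.0]
wrist_force: [-3.9, 1.7, 5.1]
opening: 0.0128
```

Call:
{"name": "servo_tool", "arguments": {"increments": "0 0 0 0 0 0 0.4;0 0 0 0 0 0 0.4;0 0 0 0 0 0 0.4;0 0 0 0 0 0 0.4;0 0 0 0 0 0 0.4;0 0 0 0 0 0 0.4;0 0 -4 0 0 0 0.4;0 0 -10 0 0 0 0.4;0 0 -20 0 0 0 0.4;0 0 -25 0 0 0 0.4;0 0 -25 0 0 0 0.4;0 0 -25 0 0 0 0.4;0 0 -20 0 0 0 0.4;0 0 0 0 0 0 0.4;0 0 0 0 0 0 0.4"}}

```text
time_s: 13.48
ee_pos: [0.5208, -0.2716, 0.1963]
eef_rot: [0.0, 0.986, -0.167, 0.002]
wrist_force: [-0.4, -0.3, -0.2]
opening: 0.0344
```

Run:
```python
from h import *
q=env.sense();print(q["ee_pos"],q["eef_rot"],q["wrist_force"],q["q"])
w=cam("wrist"); crop(w,180,120,280,200,2.8,"pics/w10.png"); c=cam("scene"); crop(c,235,220,110,120,5,"pics/c10.png");c=cam("side"); crop(c,330,140,90,70,8,"pics/s10.png")
```

```text
[ 0.52083124 -0.27157552  0.19629671] [ 3.54288574e-04  9.85900902e-01 -1.67319510e-01  1.86220180e-03] [-0.35533011 -0.32962537 -0.20115094] [ 0.21145746  0.32825913  0.27373217  1.56265643 -0.09213643  1.25954373
  0.16297753]
```

View pics/c10.png

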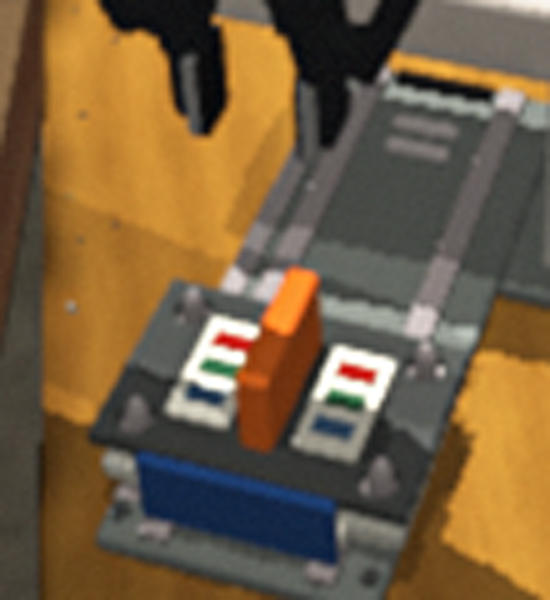

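View pics/w10.png

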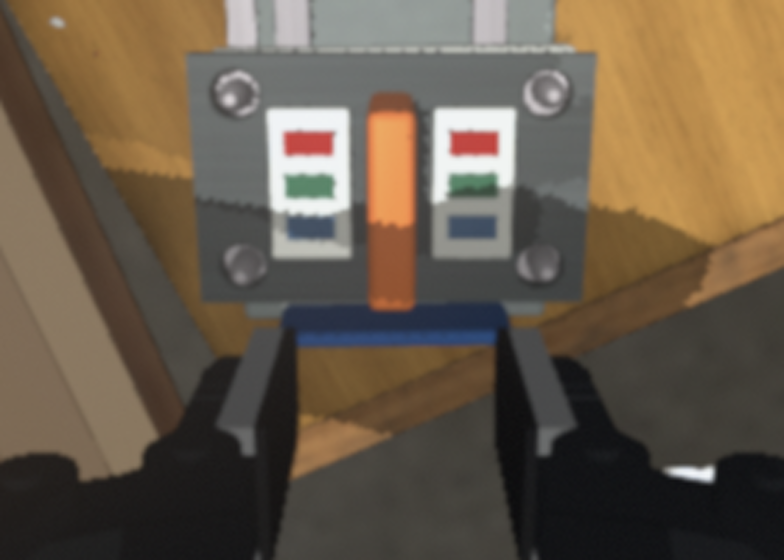

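View pics/s10.png

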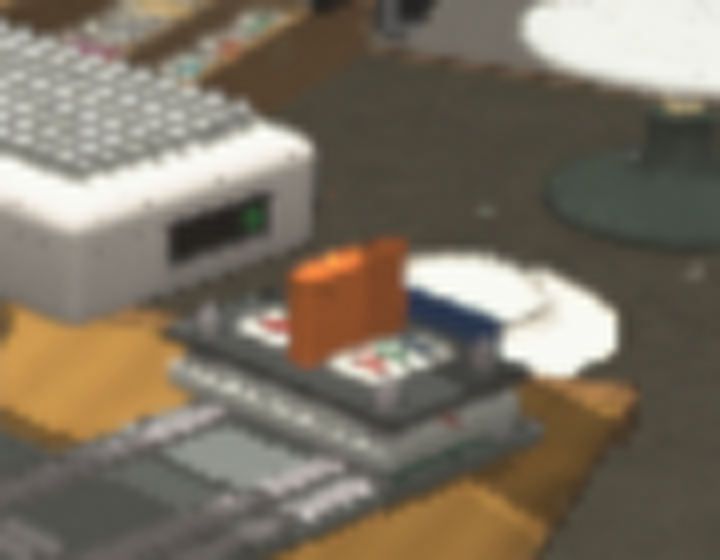

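Run:
```python
from h import *
s=cam("side")
print("stand foot",onz(s,(417,165),0),"saucer",onz(s,(395,180),0))
o,d=ray(s,(417,146))
f=onz(s,(417,163),0)
k=(f[1]-o[1])/d[1]; print("stand top if above foot",o+k*d); 
k=((f[1]-o[1])/d[1]);print([ (o+d*(f[1]-o[1])/d[1])[0]], onz(s,(394,146),.12),onz(s,(438,146),.12))
```

```text
stand foot [ 0.48397351 -0.62384407  0.        ] saucer [ 0.50260486 -0.43484269  0.        ]
stand top if above foot [ 0.49814132 -0.64591521  0.06989903]
[np.float64(0.49814132416300944)] [ 0.52281213 -0.45411971  0.12      ] [ 0.38651012 -0.53017037  0.12      ]
```

Call:
{"name": "servo_tool", "arguments": {"increments": "0 10 0 0 0 0 0;0 20 0 0 0 0 0;0 20 0 0 0 0 0;0 20 0 0 0 0 0;0 10 0 3 0 0 0;0 0 0 5 0 0 0;0 0 0 6 0 0 0;0 0 0 6 0 0 0;0 0 0 6 0 0 0;0 0 0 6 0 0 0;0 0 0 6 0 0 0;0 0 0 5 0 0 0;0 0 0 3 0 0 0;0 0 0 0 0 0 0;0 0 0 0 0 0 0;0 0 0 0 0 0 0"}}

```text
time_s: 15.02
ee_pos: [0.494, -0.3465, 0.1941]
eef_rot: [-0.384, 0.908, -0.154, 0.065]
wrist_force: [0.5, -0.2, -0.2]
opening: -0.0002
```

```bash
cat > st.py <<'E'
from h import *
from scipy.spatial.transform import Rotation as Ro
q=env.sense();E=q["ee_pos"];w,x,y,z=q["eef_rot"];R=Ro.from_quat([x,y,z,w]).as_matrix()
a=np.radians(-19.2);X=np.array([np.cos(a),np.sin(a),0]);Y=np.array([-np.sin(a),np.cos(a),0]);Z=np.array([0,0,1.])
S=np.array([.5205,-.2718,0])
print("E",E,"rel seat0 xyz mm",np.round([(E-S)@X*1e3,(E-S)@Y*1e3,E[2]*1e3],1),"lean",np.degrees(np.arccos(-R[2,2])))
print("tool axes in curer\n",np.round(np.array([X,Y,Z])@R,3)); print("q",q["q"],"F",q["wrist_force"],"F.Y",q["wrist_force"]@Y,"t",q["time_s"])
E
python3 st.py
```

```text
E [ 0.49395265 -0.3465495   0.19405344] rel seat0 xyz mm [ -0.5 -79.3 194.1] lean 45.90585859894604
tool axes in curer
 [[ 1.     0.     0.001]
 [-0.    -0.696  0.718]
 [ 0.001 -0.718 -0.696]]
q [ 0.79704146  0.67856397  0.18508498  1.28406995 -0.73975233  1.71744928
  0.72985479] F [ 0.46080453 -0.19670751 -0.23644362] F.Y -0.034222679558846086 t 15.0167
```

Call:
{"name": "servo_tool", "arguments": {"increments": "0 5 4.8 0 0 0 0;0 10 9.7 0 0 0 0;0 12 11.6 0 0 0 0;0 12 11.6 0 0 0 0;0 12 11.6 0 0 0 0;0 12 11.6 0 0 0 0;0 12 11.6 0 0 0 0;0 12 11.6 0 0 0 0;0 10 9.7 0 0 0 0;0 8 7.8 0 0 0 0;0 5.6 5.6 0 0 0 0;0 0 0 0 0 0 0;0 0 0 0 0 0 0;0 0 0 0 0 0 0"}}

```text
time_s: 16.18
ee_pos: [0.4942, -0.3468, 0.0408]
eef_rot: [-0.385, 0.908, -0.154, 0.066]
wrist_force: [0.9, -0.8, -0.2]
opening: 0.0001
```

```bash
python3 st.py
python3 - <<'E'
from h import *
c=cam("scene"); crop(c,200,160,200,190,3.2,"pics/c11.png");c=cam("side"); crop(c,310,90,160,120,5,"pics/s11.png")
E
```

```text
E [ 0.49415243 -0.34676202  0.0407947 ] rel seat0 xyz mm [ -0.2 -79.5  40.8] lean 45.969470655989554
tool axes in curer
 [[ 1.     0.     0.002]
 [-0.001 -0.695  0.719]
 [ 0.001 -0.719 -0.695]]
q [ 0.80603142  0.84883293  0.16787765  1.36416167 -0.75388451  1.5236724
  0.88701904] F [ 0.88728149 -0.78262505 -0.19755313] F.Y -0.44729531420473684 t 16.1833
```

View pics/c11.png

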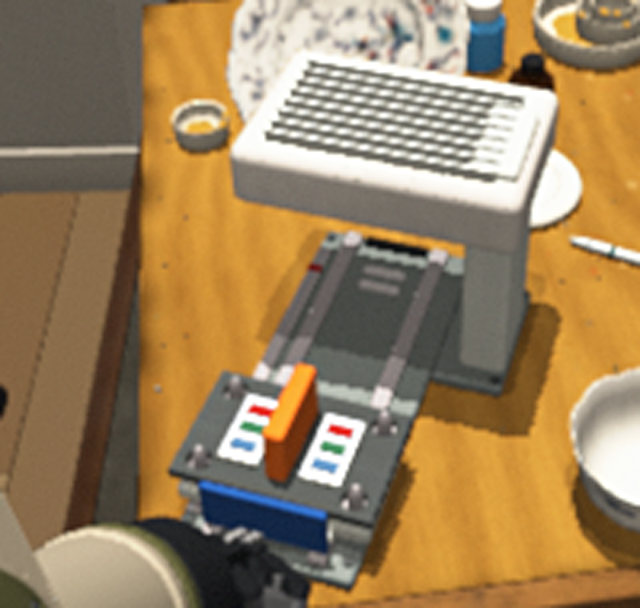

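View pics/s11.png

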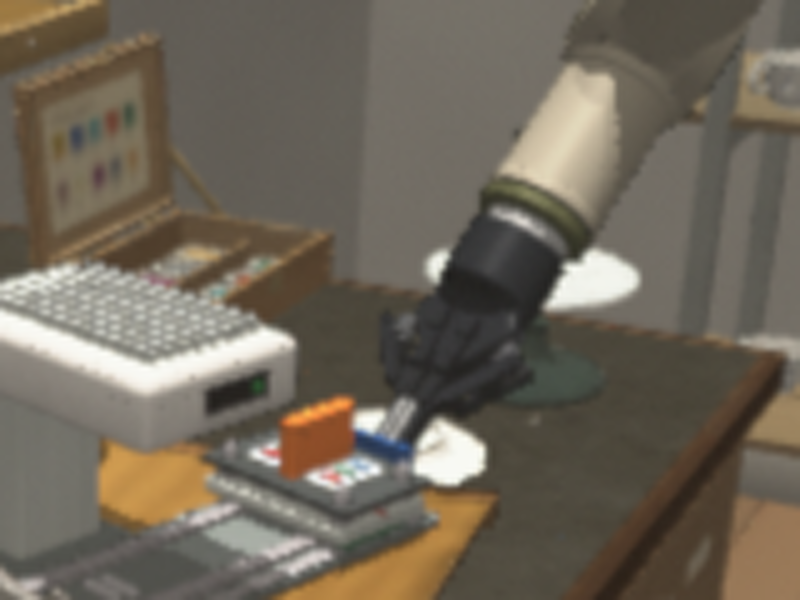

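Call:
{"name": "servo_tool", "arguments": {"increments": "0 -2.8 2.9 0 0 0 0;0 -2.8 2.9 0 0 0 0;0 -2.8 2.9 0 0 0 0;0 -2.8 2.9 0 0 0 0;0 -2.8 2.9 0 0 0 0;0 -4.2 4.3 0 0 0 0;0 -5.6 5.75 0 0 0 0;0 -5.6 5.75 0 0 0 0;0 -5.6 5.75 0 0 0 0;0 -5.6 5.75 0 0 0 0;0 -5.6 5.75 0 0 0 0;0 -5.6 5.75 0 0 0 0;0 -5.6 5.75 0 0 0 0;0 -5.6 5.75 0 0 0 0;0 -5.6 5.75 0 0 0 0;0 -5.6 5.75 0 0 0 0;0 -5.6 5.75 0 0 0 0;0 -4.2 4.3 0 0 0 0;0 -2.8 2.9 0 0 0 0;0 0 0 0 0 0 0"}}

```text
time_s: 17.95
ee_pos: [0.5355, -0.2273, 0.0407]
eef_rot: [-0.386, 0.907, -0.153, 0.065]
wrist_force: [0.4, -0.6, 0.3]
opening: -0.0004
```

```bash
python3 st.py
python3 - <<'E'
from h import *
c=cam("scene"); crop(c,200,160,200,190,3.2,"pics/c12.png");c=cam("side"); crop(c,270,90,160,120,5,"pics/s12.png")
E
```

```text
E [ 0.53549717 -0.22728376  0.04071837] rel seat0 xyz mm [-0.5 47.  40.7] lean 46.06883952928338
tool axes in curer
 [[ 1.     0.001 -0.   ]
 [ 0.    -0.694  0.72 ]
 [ 0.    -0.72  -0.694]]
q [ 0.66817373  0.73469814  0.11315997  1.57399691 -0.81213483  1.35539074
  0.83257736] F [ 0.36355544 -0.59061166  0.25004293] F.Y -0.4381984408693093 t 17.95
```

View pics/c12.png

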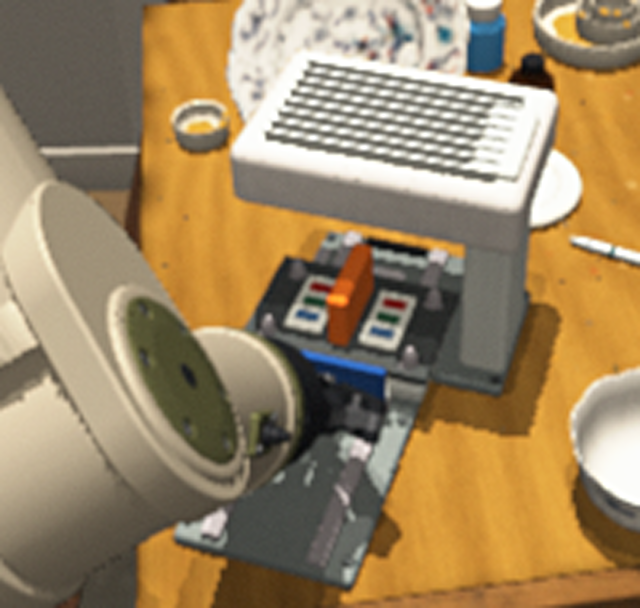

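View pics/s12.png

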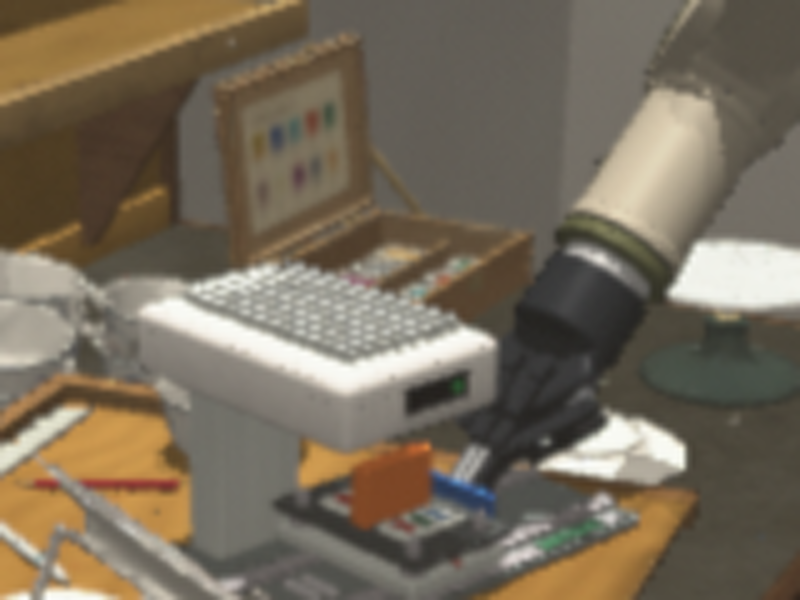

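Call:
{"name": "servo_tool", "arguments": {"increments": "0 -2.1 2.2 0 0 0 0;0 -2.8 2.9 0 0 0 0;0 -4.2 4.3 0 0 0 0;0 -4.2 4.3 0 0 0 0;0 -4.2 4.3 0 0 0 0;0 -4.2 4.3 0 0 0 0;0 -4.2 4.3 0 0 0 0;0 -2.8 2.9 0 0 0 0;0 -2.1 2.2 0 0 0 0;0 -1.4 1.4 0 0 0 0;0 0 0 0 0 0 0"}}

```text
time_s: 18.97
ee_pos: [0.5503, -0.1844, 0.0408]
eef_rot: [-0.386, 0.907, -0.154, 0.065]
wrist_force: [-0.3, 0.3, 0.4]
opening: 0.0001
```

```bash
python3 st.py
python3 - <<'E'
from h import *
c=cam("scene"); crop(c,200,160,200,190,3.2,"pics/c13.png");c=cam("side"); crop(c,270,90,160,160,5,"pics/s13.png")
E
```

```text
E [ 0.55027561 -0.18444955  0.04075731] rel seat0 xyz mm [-0.6 92.3 40.8] lean 46.03837007605059
tool axes in curer
 [[ 1.    -0.     0.   ]
 [-0.    -0.694  0.72 ]
 [ 0.    -0.72  -0.694]]
q [ 0.61668066  0.70246107  0.0901942   1.63139433 -0.8381037   1.29535939
  0.80588173] F [-0.27394671  0.28016771  0.36649202] F.Y 0.17449182534137386 t 18.9667
```

View pics/c13.png

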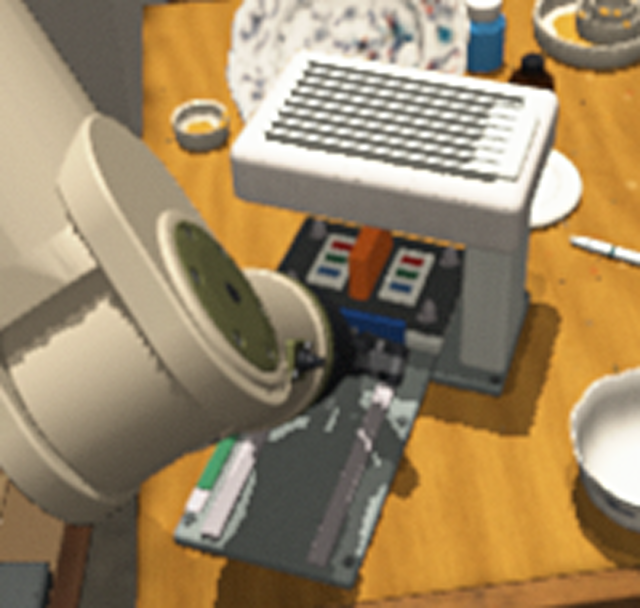

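View pics/s13.png

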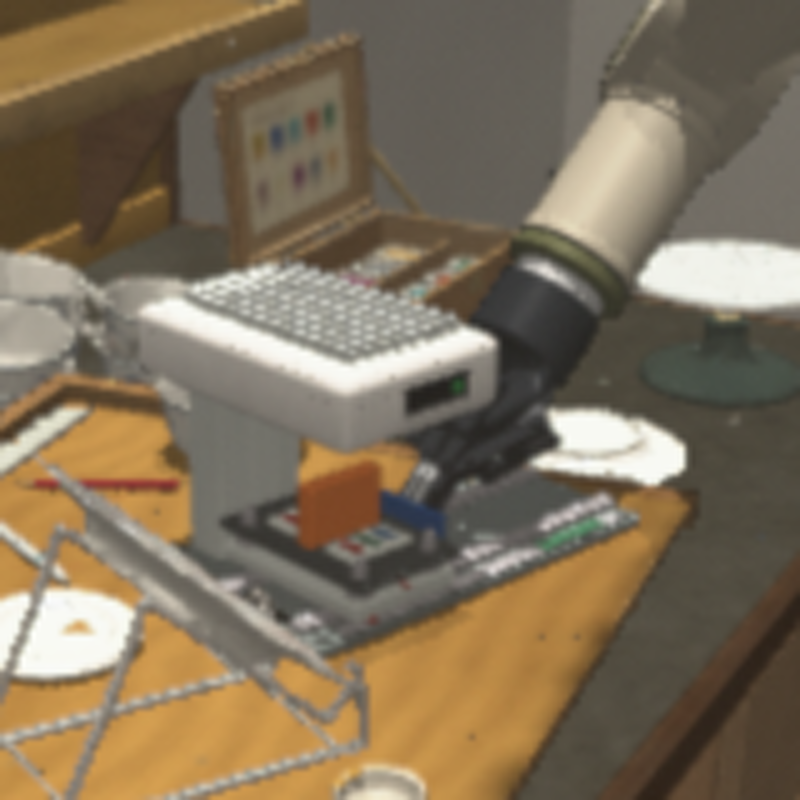

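```bash
cat > tick.py <<'E'
from h import *
s=cam("side");im=cv2.cvtColor(s["color"],cv2.COLOR_BGR2HSV)
m=cv2.inRange(im,(0,90,60),(9,255,255))|cv2.inRange(im,(172,90,60),(180,255,255))
m[:195]=0;m[222:]=0;m[:,:335]=0;m[:,365:]=0
n,l,st,ce=cv2.connectedComponentsWithStats(m)
a=np.radians(-19.2);Y=np.array([-np.sin(a),np.cos(a)]);X=np.array([np.cos(a),np.sin(a)]);S=np.array([.5205,-.2718])
for i in range(1,n):
  for z in(.01,.03):
    P=onz(s,ce[i],z)[:2]-S; print(st[i],ce[i],z,"x,y",P@X*1e3,P@Y*1e3)
crop(s,335,190,32,32,18,"pics/tick_%d.png"%int(env.sense()["time_s"]*100));print("pics/tick_%d.png"%int(env.sense()["time_s"]*100))
E
python3 tick.py
```

```text
[338 198   1   1   1] [338. 198.] 0.01 x,y 42.98598673118714 115.73917089265059
[338 198   1   1   1] [338. 198.] 0.03 x,y 11.373613871470386 145.1250153927773
[340 199   2   1   2] [340.5 199. ] 0.01 x,y 31.984143535098383 114.87133241433928
[340 199   2   1   2] [340.5 199. ] 0.03 x,y 0.7525130461129084 144.28721032557297
pics/tick_1911.png
```

View pics/tick_1911.png

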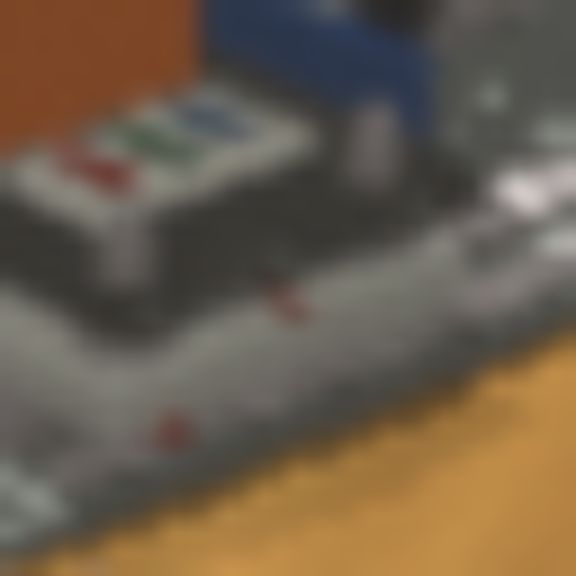

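```bash
cat > t2.py <<'E'
from h import *
import sys
s=cam("side")
a=np.radians(-19.2);Y=np.array([-np.sin(a),np.cos(a)]);X=np.array([np.cos(a),np.sin(a)]);S=np.array([.5205,-.2718])
v=[float(x) for x in sys.argv[1:]]
for p,z in (((v[0],v[1]),.03),((v[2],v[3]),.01)):
    P=onz(s,((p[0]+.5)/18-.5+335,(p[1]+.5)/18-.5+190),z)[:2]-S; print(P@X*1e3,P@Y*1e3)
E
python3 t2.py 283 295 173 432
```

```text
-54.8357899056879 155.81918279054435
-51.18257144309142 177.21563187502906
```

Call:
{"name": "servo_tool", "arguments": {"increments": "0 -1.4 1.4 0 0 0 0;0 -1.4 1.4 0 0 0 0;0 -1.4 1.4 0 0 0 0;0 -1.4 1.4 0 0 0 0"}}

```text
time_s: 19.5
ee_pos: [0.5527, -0.1777, 0.0406]
eef_rot: [-0.385, 0.908, -0.154, 0.065]
wrist_force: [-0.0, -1.5, -0.6]
opening: 0.0005
```

Call:
{"name": "servo_tool", "arguments": {"increments": "0 -0.7 0.7 0 0 0 0;0 -0.7 0.7 0 0 0 0;0 -0.7 0.7 0 0 0 0;0 0 0 0 0 0 0"}}

```text
time_s: 19.83
ee_pos: [0.5534, -0.1756, 0.0407]
eef_rot: [-0.385, 0.908, -0.154, 0.065]
wrist_force: [-1.4, -3.4, 0.4]
opening: -0.0001
```

Call:
{"name": "servo_tool", "arguments": {"increments": "0 -0.7 0.7 0 0 0 0;0 -0.7 0.7 0 0 0 0;0 -0.7 0.7 0 0 0 0;0 0 0 0 0 0 0"}}

```text
time_s: 20.17
ee_pos: [0.5543, -0.1727, 0.0407]
eef_rot: [-0.385, 0.908, -0.154, 0.065]
wrist_force: [-2.1, -2.7, 0.5]
opening: 0.0001
```

```bash
python3 st.py; python3 tick.py|tail -1
```

```text
E [ 0.5543287  -0.1727329   0.04069875] rel seat0 xyz mm [ -0.6 104.7  40.7] lean 45.95509077747633
tool axes in curer
 [[ 1.    -0.001  0.001]
 [-0.002 -0.695  0.719]
 [-0.    -0.719 -0.695]]
q [ 0.60173151  0.69355581  0.0840148   1.64651959 -0.84560044  1.27738176
  0.79709915] F [-2.12907656 -2.67474511  0.49156453] F.Y -3.226148341906277 t 20.1667
pics/tick_2021.png
```

Call:
{"name": "servo_tool", "arguments": {"increments": "0 -0.7 0.7 0 0 0 0;0 -0.7 0.7 0 0 0 0;0 -0.7 0.7 0 0 0 0;0 0 0 0 0 0 0"}}

```text
time_s: 20.55
ee_pos: [0.5559, -0.1682, 0.041]
eef_rot: [-0.386, 0.907, -0.154, 0.065]
wrist_force: [0.2, -0.9, -0.0]
opening: -0.0
```

```bash
python3 st.py|egrep "rel|F.Y"; python3 tick.py|tail -1
```

```text
E [ 0.55586788 -0.16824988  0.04095126] rel seat0 xyz mm [ -0.7 109.4  41. ] lean 46.06792703535455
  0.79512337] F [ 0.24878998 -0.917305   -0.03331873] F.Y -0.7844624415930771 t 20.55
pics/tick_2060.png
```

Call:
{"name": "servo_tool", "arguments": {"increments": "0 -0.7 0.7 0 0 0 0;0 -0.7 0.7 0 0 0 0;0 0 0 0 0 0 0"}}

```text
time_s: 20.85
ee_pos: [0.5565, -0.1666, 0.0411]
eef_rot: [-0.386, 0.907, -0.154, 0.065]
wrist_force: [0.9, -0.1, 0.9]
opening: 0.0001
```

```bash
python3 st.py|egrep "rel|F.Y"; python3 tick.py|tail -1
```

```text
E [ 0.55653055 -0.16662459  0.04111439] rel seat0 xyz mm [ -0.6 111.2  41.1] lean 46.052617810888876
  0.79379158] F [ 0.94850328 -0.10086023  0.92286682] F.Y 0.21668107164216555 t 20.85
pics/tick_2090.png
```

View pics/tick_2060.png

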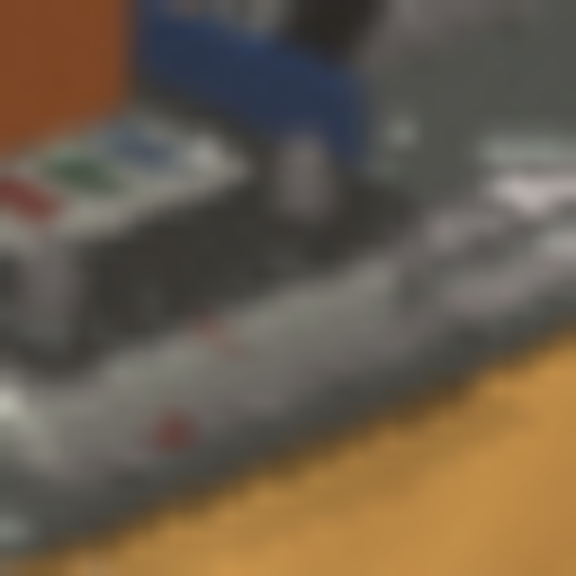

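View pics/tick_2090.png

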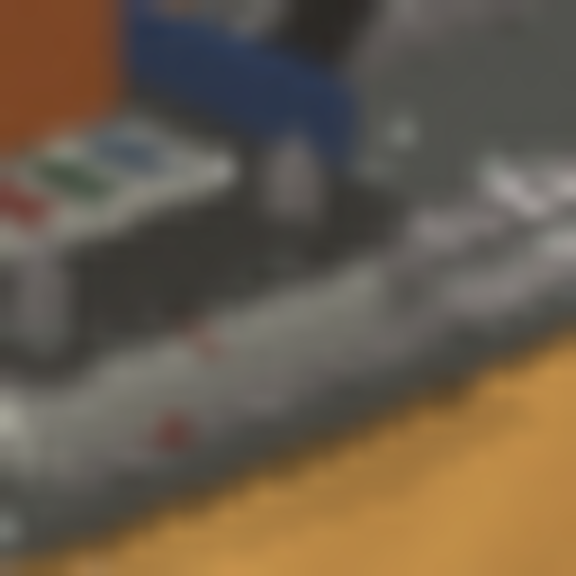

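```bash
python3 t2.py 199 330 173 432
python3 - <<'E'
from h import *
s=cam("side");a=np.radians(-19.2);Y=np.array([-np.sin(a),np.cos(a),0]);X=np.array([np.cos(a),np.sin(a),0]);S=np.array([.5205,-.2718,0])
for y in(176,180,183): print(y,(proj(s,[S+Y*y/1e3-X*.058+[0,0,.01],S+Y*y/1e3-X*.062+[0,0,.03]])-[334.5,189.5])*18)
crop(cam("scene"),260,200,100,80,8,"pics/c14.png")
E
```

```text
-55.20244940746567 175.56662991412708
-51.18257144309142 177.21563187502906
176 [[206.8633255  444.26143021]
 [225.93107692 344.90552531]]
180 [[189.4529352  451.45452174]
 [208.39748733 351.979784  ]]
183 [[176.35306811 456.86672338]
 [195.20453657 357.30272976]]
```

View pics/c14.png

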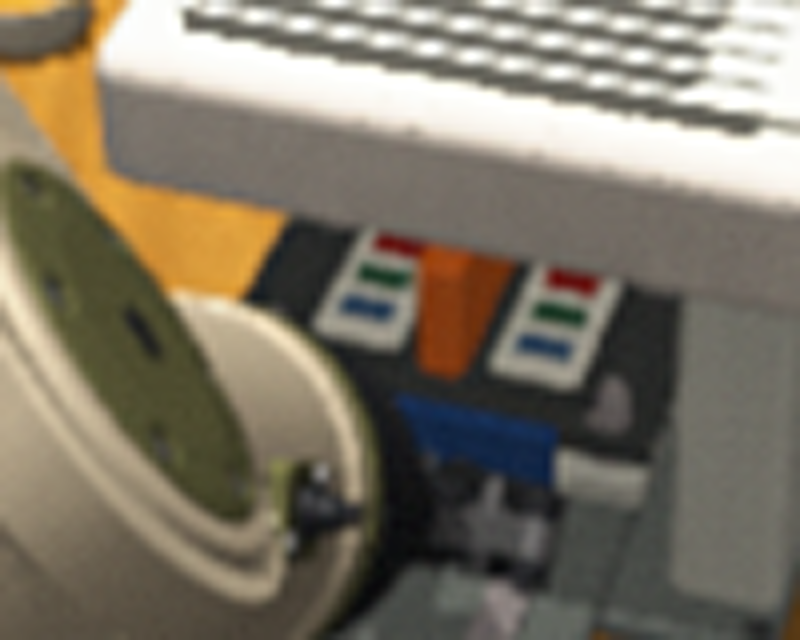

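Call:
{"name": "servo_tool", "arguments": {"increments": "0 0 0 0 0 0 0;0 0 0 0 0 0 0;0 -0.35 0.36 0 0 0 0;0 -0.35 0.36 0 0 0 0;0 0 0 0 0 0 0;0 0 0 0 0 0 0"}}

```text
time_s: 21.55
ee_pos: [0.5566, -0.1664, 0.0409]
eef_rot: [-0.385, 0.908, -0.154, 0.065]
wrist_force: [-0.2, -0.2, 0.7]
opening: 0.0003
```

```bash
python3 st.py|egrep "rel|F.Y"; python3 tick.py|tail -1
```

```text
E [ 0.55658925 -0.16643142  0.04092495] rel seat0 xyz mm [ -0.6 111.4  40.9] lean 46.00595090545812
  0.79320989] F [-0.21153963 -0.20603271  0.72626593] F.Y -0.2641407486496817 t 21.55
pics/tick_2160.png
```

View pics/tick_2160.png

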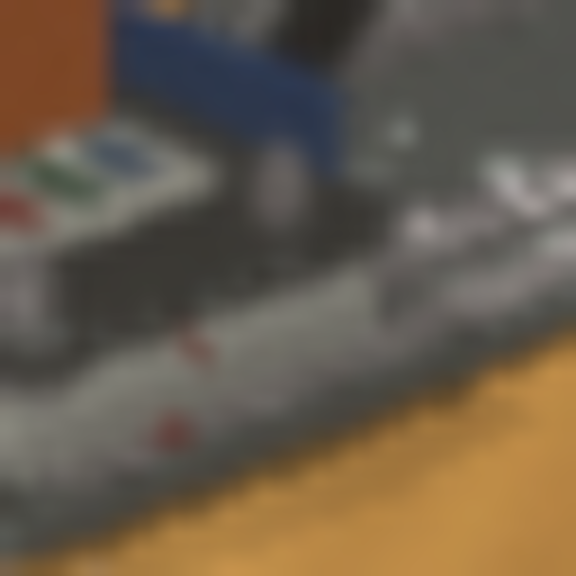

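Call:
{"name": "servo_tool", "arguments": {"increments": "0 -0.7 0.7 0 0 0 0;0 0 0 0 0 0 0;0 0 0 0 0 0 0"}}

```text
time_s: 21.85
ee_pos: [0.5569, -0.1655, 0.0409]
eef_rot: [-0.385, 0.908, -0.154, 0.065]
wrist_force: [-0.7, 0.5, 0.6]
opening: -0.0003
```

```bash
python3 st.py|egrep "rel|F.Y"; python3 tick.py|tail -1
```

```text
E [ 0.5569001  -0.16548314  0.040916  ] rel seat0 xyz mm [ -0.6 112.4  40.9] lean 46.00561165475122
  0.79258116] F [-0.65597982  0.48029641  0.59715709] F.Y 0.23785069942354933 t 21.85
pics/tick_2190.png
```

Call:
{"name": "servo_tool", "arguments": {"increments": "0 2.8 -2.9 0 0 0 0;0 5.6 -5.75 0 0 0 0;0 8.3 -8.6 0 0 0 0;0 8.3 -8.6 0 0 0 0;0 8.3 -8.6 0 0 0 0;0 8.3 -8.6 0 0 0 0;0 8.3 -8.6 0 0 0 0;0 8.3 -8.6 0 0 0 0;0 8.3 -8.6 0 0 0 0;0 5 -12 0 0 0 0;0 0 -15 0 0 0 0;0 0 -15 0 0 0 0;0 0 -10 0 0 0 0;0 0 0 0 0 0 0;0 0 0 0 0 0 0;0 0 0 0 0 0 0"}}

```text
time_s: 23.23
ee_pos: [0.512, -0.2937, 0.0731]
eef_rot: [-0.386, 0.907, -0.154, 0.065]
wrist_force: [0.1, 0.0, -0.3]
opening: -0.0001
```

```bash
python3 st.py|egrep "rel|F.Y"; python3 tick.py|tail -1
python3 - <<'E'
from h import *
c=cam("scene"); cv2.imwrite("pics/cend.png",c["color"]);s=cam("side");cv2.imwrite("pics/send.png",s["color"]);crop(s,270,130,160,120,5,"pics/s15.png")
E
```

```text
E [ 0.51196544 -0.2937033   0.07307636] rel seat0 xyz mm [ -0.9 -23.5  73.1] lean 46.04962473972699
  0.83269556] F [ 0.11831002  0.00281038 -0.29478158] F.Y 0.04156227062665097 t 23.2333
pics/tick_2328.png
```

View pics/cend.png

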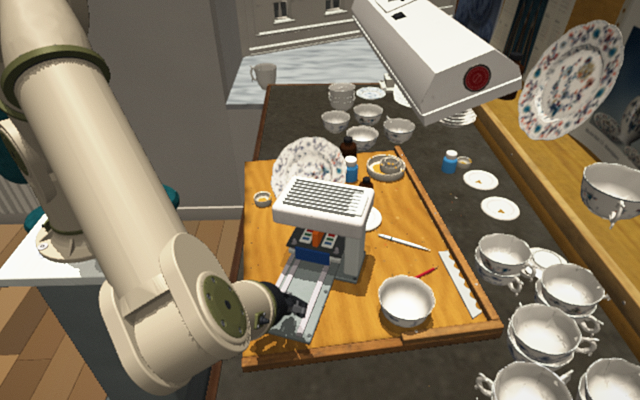

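View pics/s15.png

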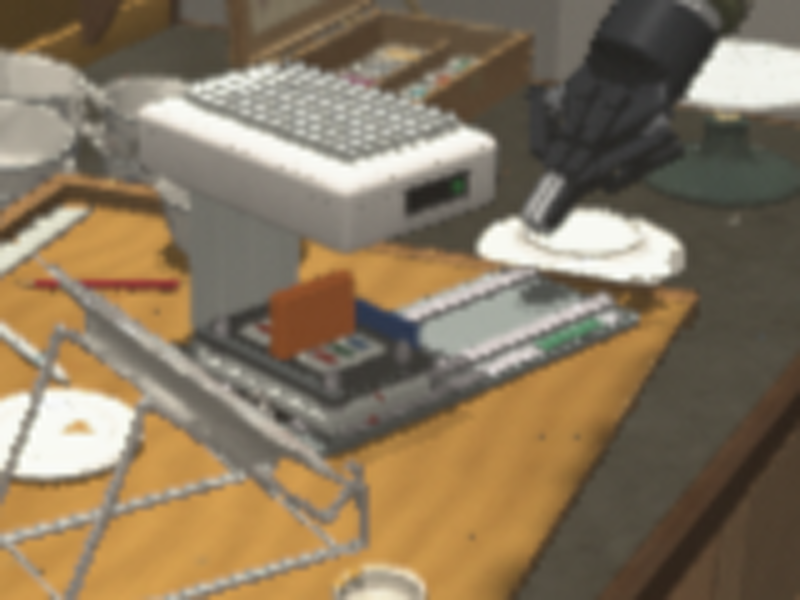

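```bash
python3 tick.py | tail -1; cp $(ls -t pics/tick_*|head -1) pics/tickend.png; python3 -c "
import cv2
cv2.imwrite('pics/sdiff.png',cv2.hconcat([cv2.imread('pics/side0.png')[100:300,100:500],cv2.imread('pics/send.png')[100:300,100:500]]))"
```

```text
pics/tick_2343.png
```

View pics/tickend.png

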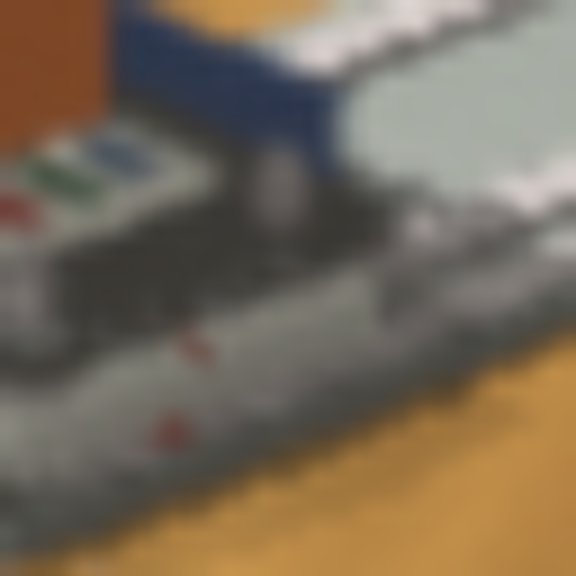

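View pics/sdiff.png

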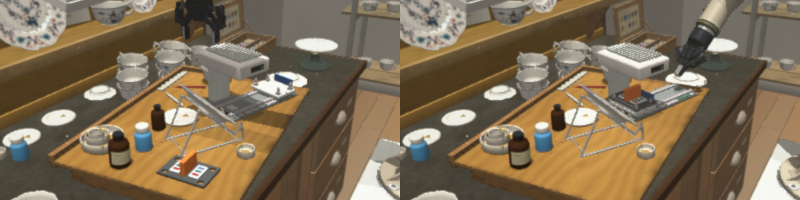

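The tick has not moved since before the tool backed off (the views at 21.6 s and 23.4 s match). The bystanders match the first picture and the plate is flat, so I'm handing in.

```bash
python3 -c "
from station import env
print(env.close_job())"
```

```text
the job is handed in; nothing more can be done
None
```

I fitted the ware plate over all four posts in the loading section. I then pushed the loaded shuttle under the hood, with the tool leaned back about 46°, until it clicked into the cure notch. After backing the tool clear I handed the job in at about 23.5 s.

**Plate:** The tool stopped at its expected seated height, 65.8 mm, with a light upward force of about 5 N. All four pins showed through the holes and the plate looked flat in every view.

**Shuttle:** The push force rose to about 3.5 N, less than the 5 N given, then dropped to zero as the shuttle ran ahead of the tool. The red tick looked the same before and after I backed off. It sat over the base mark to about 1–2 mm, which is as well as the side camera can tell.

**Disagreement:** My early estimates of the remaining travel differed, at 21 to 29 mm. I finished the push in small steps, going by the force readings and the tick.

**Surroundings:** The wrist readings showed no sign of touching the hood. The last pictures show the hood, bowl, dishes, bottles and jar where they started, and the wrist force is about zero.

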